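Populate an equipment rear panel: board, heat sink and two power supplies

TASK

Fit out the dark grey rear panel. Lower the green circuit board over the four pins of the post mount until it rests on the standoff shoulders, then lower the finned heat-sink plate over the same pins so that it lies flat on the board; also put the long power supply flat in the long tray and the short one flat in the short tray. Set the parts down without dropping them, and do not shift the screw dish or the bit block that stand on the panel.

Things in the scene. Friction and masses are not known exactly. Their poses are not given: they have to be found in the camera images.
- board: Loose green circuit board, 74 (x) x 122 (y) x 4 mm, 0.16 kg, parts up. Origin: centre of underside; z up, y along the long side. Four through holes, 11 mm, at x = +-25, y = +-48 mm. Grip across x the black block in its middle: 36 (x) x 40 (y) x 18 mm, top 22 mm above the origin. White connectors 30 (x) x 10 mm, as high, at y = +-35. A half turn about z fits the same.
- heat_plate: Loose bare aluminium plate, 74 (x) x 122 (y) x 4 mm, 0.22 kg, flat below, with four 11 mm holes at x = +-25, y = +-48 mm like the board's. Grip across x the finned block in its middle: 36 (x) x 44 (y) x 20 mm, top 24 mm above the origin. Origin: centre of underside; z up, y along the long side. A half turn about z fits the same.
- long_supply: The longer of two loose bare steel power supply boxes with rows of vent holes on top: 46 (x) x 100 (y) x 34 mm high, 0.45 kg. Origin: centre of underside; z up, y along the long side; grip across x. A half turn about z fits the same.
- short_supply: The shorter of the two loose steel power supply boxes: 46 (x) x 66 (y) x 34 mm high, 0.30 kg. Origin: centre of underside; z up, y along the long side; grip across x. A half turn about z fits the same.
- post_mount: Steel plate 76 (x) x 122 (y) x 4 mm fixed on the 3 mm grey panel. At x = +-25, y = +-48 mm four standoffs: shoulder 15 mm across, top 20 mm above the origin, and on it a brass pin 6 mm across, tapered tip 54 mm above the origin. Board's origin seats at 20 mm; heat plate's, on the board's block, at 42 mm. Origin: centre of underside; z up, y along the long side.
- long_cradle: The longer of two shallow open aluminium trays fixed on the grey panel: 68 (x) x 122 (y) mm outside, 12 mm high, walls 4 mm thick, floor 4 mm above the origin; inside 60 x 114 mm, 7 mm play on each side of the long supply. Origin: centre of underside; z up, y along the long side.
- short_cradle: The shorter of the two aluminium trays, fixed on the grey panel: 68 (x) x 88 (y) mm outside, 12 mm high, walls 4 mm thick, floor 4 mm above the origin; inside 60 x 80 mm, 7 mm play on each side of the short supply. Origin: centre of underside; z up, y along the long side.
- screw_dish: Small black round dish of screws, 56 mm across, 16 mm high, standing on the grey panel: not to be shifted. Origin: centre of underside.
- bit_block: Black block of driver bits, 26 (x) x 52 (y) mm, 30 mm high with the bits, standing on the grey panel: not to be shifted. Origin: centre of underside.
Not all that is in view belongs to the job. Leave any pink or purple look-alike of the long_supply alone.

How it is judged:
By the outcome, as a careful person would: the job done as asked, in the order asked, and still so for the second after the job is handed in, with the robot touching nothing.
It also fails if it takes over 133 s, if anything falls off the work surface, if the arm or the gripper's body presses on something with over 40 N, if the wrist force passes 120 N, or if a joint passes its speed limit or range.

ROBOT

A 7-joint arm with a two-finger parallel gripper is mounted at the origin on the work surface. World frame = base frame: x ahead of the robot, y to its left, z up, the work surface at z = 0. Lengths are in m, angles in rad, forces in N, time in s.
With the tool pointing down it reaches from about 0.4 to 0.9 m from the base axis. Payload 5.6 kg.
Tool frame: the origin (TCP) lies on the centre line of the jaws, within the pads' length; the fingertips stand r.tip_extent ahead of it and the grasp point (between the pads) lies 3 mm ahead of it (r.tip_extent is the distance from the TCP to the fingertips, in m); z points along the fingers, y is the line along which they close (so a half turn about z gives the same grasp; the last joint's range is limited). The gripper opens to 92 mm and grips with 3 to 60 N. Pads are 20 mm wide; open, the fingers measure 128 mm over their backs; the gripper's body (75 mm by 189 mm) begins 69 mm behind the grasp point.
Start: joints at [-1.196, 0.468, -0.012, 1.603, 0.006, 1.071, -0.056], TCP at [0.264, 0.594, 0.237] pointing down, gripper open.
Joint ranges: [-2.53, 2.53], [-0.31, 2.02], [-1.57, 1.55], [0.28, 2.44], [-1.29, 4.43], [0.15, 1.84], [-2.92, 2.92]. Speed limits (rad/s): [2.57, 2.57, 3.14, 3.14, 3.14, 3.14, 3.14].

INTERFACE

Orientations are given as a unit quaternion [x, y, z, w].
In Python, from station import r, vision, ticket gives the robot as it stands. The module is installed in compiled form; this text tells all that it offers.
- The arm moves only by the tool drive_tool, never from a script. Its argument "deltas" is a list of rows, each an object of numbers: "claw": the opening, from 0 (shut) to 1 (fully open); "tx", "ty", "tz": the shift along the tool's x, y, z scaled (see below); "wx", "wy", "wz": the turn, a rotation vector about the tool's x, y, z scaled (see below). In form: [{"claw": .., "tx": .., "ty": .., "tz": .., "wx": .., "wy": .., "wz": ..}, ...]. A call has 1 to 20 rows; each row is the pose to reach, as a shift and turn from the pose commanded when the call began, along the tool's axes at that moment; what a row does not reach only later rows make up. The controller multiplies each number of a shift by 25 cm and each number of a turn by 45 degrees. A row lasts 1/8 s, in which the tool goes at most 62.5 mm and 10.7 degrees, less where a joint would pass 70% of its speed; a pose out of reach is approached as far as the arm can. A call with a number of a shift or a turn outside -1 to 1 is refused whole. A call with a gripper value outside its range is refused whole. The fingers move at their own pace and stop on an object; the grip force is fixed at half the most. Time passes only in rows, so rows that repeat a pose let the fingers close. It gives the time, the measured TCP pose, the force, the opening and the grip force at its end, in the units of the state.
- r.get_obs(): the state, without advancing time (a new reading comes with each control period).
- vision.grab_frame(name): name is "side" or "top" or "wrist"; returns (picture, depth): 400x640x3 uint8, red, green, blue; 400x640 float32, m along the optical axis (not along the pixel's ray), 0 where there is no reading.
- vision.camera_model(name): a dict with "fx", "fy", "cx", "cy" (pixels), "D" ([k1, k2, p1, p2, k3] as OpenCV has them; the pictures are not rectified), "R" (3x3) and "t" (3): a world point X has camera coordinates R X + t. Camera axes: x right, y down, z forward; pixel columns grow to the right and rows downward; lengths in m; the calibration is good to about 2 mm. A picture is of the moment at which its call begins: read the wrist's pose just before it. camera_model takes no time and is no camera call; for the wrist camera it gives the pose at the moment of the call.
- ticket.close_job(): hands the job in; it is judged then, once.
Trained networks look in the newest picture that a camera, given by its name, has taken for a name from the list of things; names that differ only in an ending like _2 or _b are one class to them, and where a whole thing is asked for, a point or a joint stands for the part that bears it (a point fixed in the world has none). Each returns a list of dicts, best first, with "confidence" (0 to 1); they miss things now and then, are a little off and sometimes report something else, mostly with a low value. They report only what shows in the picture. A call takes as long as a camera call. They do not tell look-alikes from the thing itself.
- vision.boxes_of(camera, thing): "rect" ([left, top, right, bottom] in pixels, round what is visible of it).
The state is a dict: "clock": time; "q": joint angles; "joint_velocities": joint speeds; "joint_torque": joint torques, N m; "position": TCP position; "orientation": TCP orientation; "ft_force": force on the tool from outside, world axes, zero at the start; "moment": the same for the moment, N m; "finger_gap": opening from 0.0 (shut) to 1.0 (fully open); "grasp_force": force on a finger pad.
Only numpy, scipy, OpenCV 4.12 (cv2) and the standard library are available. Lean on these libraries where they do the work, as an engineer would, in place of code of your own. Each camera call takes 0.05 s, during which the arm holds its last target. There are 200 camera calls.

## Working session

There is one attempt and no reset: what is moved stays moved. The work goes in short steps, Python scripts to look and compute and a tool call to move; the robot and the scene stay as the last step left them, time stands still between calls to the robot, and variables do not carry over. Pictures are saved under pics/ and viewed, at most 14 in all, crops included, and the job is handed in when it is done.

Besides the shell and the picture viewer there is one more tool, called after "Call:" as name(argument=value, ...), one argument or row to a line, values as JSON. drive_tool: Moves the arm, as the interface text tells. Shifts and turns lie within -1 to 1; 1 stands for 25 cm of shift or 45 degrees of turn. Its arguments: {"type":"object","properties":{"deltas":{"type":"array"}},"required":["deltas"]}

```bash
mkdir -p pics; cat > h.py <<'E'
import numpy as np, cv2
from station import r, vision, ticket
def grab(n):
    m=vision.camera_model(n); p,d=vision.grab_frame(n); return p,d,m
def save(p,f): cv2.imwrite('pics/'+f,p[:,:,::-1])
def cloud(d,m):
    h,w=d.shape; K=np.array([[m['fx'],0,m['cx']],[0,m['fy'],m['cy']],[0,0,1.]])
    uv=np.stack(np.meshgrid(np.arange(w),np.arange(h)),-1).reshape(-1,1,2).astype(np.float64)
    n=cv2.undistortPoints(uv,K,np.array(m['D'],float)).reshape(h,w,2)
    P=np.dstack([n*d[...,None],d]); R=np.array(m['R']);t=np.array(m['t'])
    W=(P-t)@R; W[d==0]=np.nan; return W
E
python3 - <<'E'
from h import *
o=r.get_obs(); print(o['position'],o['orientation'],r.tip_extent,o['clock'])
for n in ['top','side']:
    p,d,m=grab(n); save(p,n+'0.png'); np.savez('/tmp/'+n,p=p,d=d,W=cloud(d,m)); print(n,m['fx'],-np.array(m['R']).T@m['t'],(d>0).mean())
    for t in ['board','heat_plate','long_supply','short_supply','post_mount','long_cradle','short_cradle','screw_dish','bit_block']:
        print(t,[(np.round(b['rect']).astype(int).tolist(),round(b['confidence'],2)) for b in vision.boxes_of(n,t)[:3]])
E
```

```text
[0.26358476 0.5935677  0.23564984] [ 2.07409555e-01  9.78253807e-01 -8.69490513e-04 -9.66648568e-05] 0.022 0.0
top 515.0317415281452 [0.33240583 0.10023978 1.44726545] 0.996203125
board [([221, 230, 268, 259], 0.65)]
heat_plate [([449, 151, 500, 190], 0.57)]
long_supply [([135, 217, 170, 257], 0.91), ([198, 101, 219, 144], 0.76), ([229, 160, 268, 185], 0.72)]
short_supply [([471, 234, 501, 247], 0.94), ([220, 232, 264, 261], 0.68)]
post_mount [([382, 216, 426, 241], 0.84)]
long_cradle [([342, 131, 386, 160], 0.66)]
short_cradle [([298, 212, 336, 240], 0.71)]
screw_dish [([404, 134, 423, 152], 0.63)]
bit_block [([290, 138, 310, 153], 0.72)]
side 430.6963555150207 [-0.03061405 -0.77930578  0.85934396] 0.99598046875
board [([233, 174, 266, 204], 0.64)]
heat_plate [([410, 268, 470, 307], 0.92)]
long_supply [([220, 206, 254, 232], 0.87), ([305, 136, 333, 148], 0.86), ([211, 140, 239, 160], 0.73)]
short_supply [([367, 307, 403, 343], 0.78)]
post_mount [([317, 237, 366, 284], 0.59)]
long_cradle [([362, 192, 405, 222], 0.76)]
short_cradle [([277, 203, 314, 226], 0.59)]
screw_dish [([404, 225, 422, 245], 0.52)]
bit_block [([341, 175, 356, 185], 0.61)]
```

```bash
python3 - <<'E'
from h import *
Z=np.load('/tmp/top.npz');p=Z['p'];W=Z['W']
c=cv2.resize(p[80:290,110:520],(800,410),interpolation=cv2.INTER_CUBIC);cv2.imwrite('pics/t0c.png',c[:,:,::-1])
for n,b in dict(board=[221,230,268,259],heat=[449,151,500,190],LA=[135,217,170,257],LB=[198,101,219,144],LC=[229,160,268,185],short=[471,234,501,247],post=[382,216,426,241],lcr=[342,131,386,160],scr=[298,212,336,240],dish=[404,134,423,152],bit=[290,138,310,153]).items():
    w=W[b[1]:b[3],b[0]:b[2]].reshape(-1,3); px=p[b[1]:b[3],b[0]:b[2]].reshape(-1,3)
    print(n,np.round(np.nanmedian(w,0),3),'z pct',np.round(np.nanpercentile(w[:,2],[5,50,80,95]),3),np.median(px,0))
E
```

```text
board [0.402 0.321 0.005] z pct [-0.002  0.005  0.016  0.024] [70. 96. 81.]
heat [ 0.616 -0.324  0.001] z pct [-0.005  0.001  0.005  0.018] [149. 149. 145.]
LA [0.421 0.571 0.008] z pct [-0.003  0.008  0.035  0.038] [151. 117. 131.]
LB [0.746 0.428 0.031] z pct [-0.003  0.031  0.036  0.039] [103.  74. 118.]
LC [0.602 0.312 0.031] z pct [-0.003  0.031  0.035  0.038] [113. 118. 117.]
short [ 0.417 -0.342  0.032] z pct [0.001 0.032 0.035 0.037] [106. 110. 110.]
post [ 0.45  -0.124  0.007] z pct [0.001 0.007 0.01  0.023] [116. 121. 122.]
lcr [ 0.687 -0.014  0.006] z pct [-0.001  0.006  0.01   0.015] [144. 150. 156.]
scr [0.455 0.12  0.006] z pct [-0.     0.006  0.01   0.015] [143. 150. 155.]
dish [ 0.694 -0.153  0.007] z pct [-0.001  0.007  0.014  0.02 ] [53. 54. 56.]
bit [0.683 0.17  0.017] z pct [-0.     0.017  0.023  0.031] [64.  65.  66.5]
```

View pics/t0c.png

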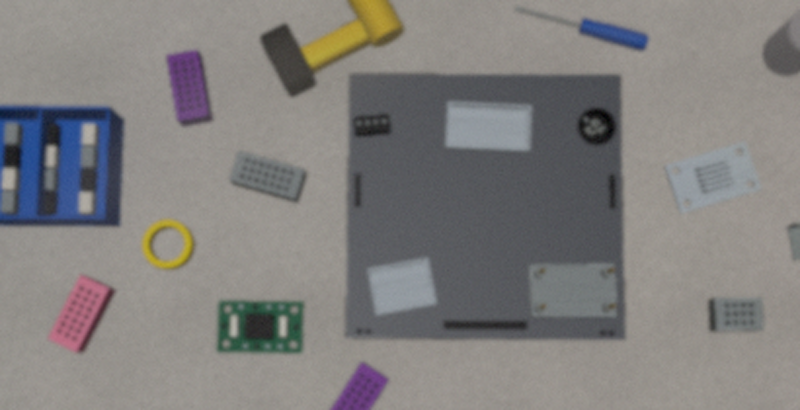

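The top view (crop) shows the grey long supply at (267,176), board (260,327), heat plate (713,178), short supply (737,314), long tray (489,127), short tray (402,286) and post mount (573,290). The pink and purple boxes are decoys.

```bash
cat >> h.py <<'E'
from scipy.spatial.transform import Rotation as Ro
import json
def rect(W,mask):
    pts=W[mask][:,:2]; pts=pts[np.isfinite(pts[:,0])]
    (c,s,a)=cv2.minAreaRect((pts*1000).astype(np.float32))
    if s[0]>s[1]: a+=90; s=s[::-1]      # angle a: short side(x) direction vs world x
    a=(a+90)%180-90
    return np.array(c)/1000,s,a
def blob(mask,k=3):
    mask=cv2.morphologyEx(mask.astype(np.uint8),cv2.MORPH_OPEN,np.ones((k,k)))
    n,l,s,_=cv2.connectedComponentsWithStats(mask); return l==1+np.argmax(s[1:,4])
def go(x,y,z,closedeg,n=None):
    """tool down, closing line (tool y) at closedeg from world x; print delta for it"""
    o=r.get_obs(); R0=Ro.from_quat(o['orientation']); best=None
    for k in (0,180):
        a=np.deg2rad(closedeg+k); ty=np.array([np.cos(a),np.sin(a),0]); tz=np.array([0,0,-1.]); tx=np.cross(ty,tz)
        w=(R0.inv()*Ro.from_matrix(np.c_[tx,ty,tz])).as_rotvec()
        if best is None or np.linalg.norm(w)<np.linalg.norm(best): best=w
    t=R0.inv().apply(np.array([x,y,z])-o['position'])/.25
    w=np.rad2deg(best)/45
    print('q7',round(o['q'][6],2),'t',np.round(t,3),'w',np.round(w,3),'rows',round(max(np.linalg.norm(t)*4,np.linalg.norm(w)*45/10.7),1))
E
python3 - <<'E'
from h import *
Z=np.load('/tmp/top.npz');p=Z['p'];W=Z['W'];hsv=cv2.cvtColor(p,cv2.COLOR_RGB2HSV)
B=dict(board=[221,230,268,259],heat=[449,151,500,190],LC=[229,160,268,185],short=[471,234,501,247],post=[382,216,426,241],lcr=[342,131,386,160],scr=[298,212,336,240])
for n,b in B.items():
    M=np.zeros(W.shape[:2],bool); M[b[1]-6:b[3]+6,b[0]-6:b[2]+6]=1
    if n=='board': m=M&(hsv[...,1]>80)&(abs(hsv[...,0].astype(int)-70)<25)
    elif n in('LC','short'): m=M&(W[...,2]>.022)
    elif n=='heat': m=M&(hsv[...,1]<10)|(M&(hsv[...,0]>80))
    else: m=M&(p[...,0]>95)
    print(n,*rect(W,blob(m)),np.round(np.nanpercentile(W[m][:,2],90),3))
m=vision.camera_model('wrist');o=r.get_obs()
C=-np.array(m['R']).T@m['t']; Rt=Ro.from_quat(o['orientation'])
print('cam in tool',Rt.inv().apply(C-o['position']),'axes in tool',np.round(Rt.as_matrix().T@np.array(m['R']).T,2),m['fx'],o['q'])
E
```

```text
board [0.37572974 0.3404126 ] (25.0831356048584, 46.93015670776367) -0.275146484375 0.011
heat [ 0.61565784 -0.32808804] (79.51058197021484, 131.02377319335938) 17.674924850463867 0.012
LC [0.61018817 0.31671912] (47.10277557373047, 103.4689712524414) -15.169975280761719 0.038
short [ 0.41710101 -0.34870963] (44.229434967041016, 69.22509002685547) 0.5199400186538696 0.037
post [ 0.45044495 -0.12301823] (78.93072509765625, 123.29389953613281) 0.6843573451042175 0.012
lcr [ 0.68968762 -0.00302693] (76.40621185302734, 128.83656311035156) -2.8407135009765625 0.014
scr [0.45323083 0.12281384] (78.45368194580078, 100.31288146972656) 11.295295715332031 0.013
cam in tool [ 0.0760756  -0.00026391 -0.14793964] axes in tool [[ 0.   -0.96 -0.27]
 [ 1.   -0.    0.  ]
 [-0.   -0.27  0.96]] 310.892910688014 [-1.19599389  0.46748821 -0.01162678  1.60267599  0.00599066  1.07139474
 -0.05630209]
```

```bash
python3 - <<'E'
from h import *
go(.47,.30,.20,0)
go(.36,.45,.22,30)
E
```

```text
q7 -0.06 t [-1.231 -0.74   0.146] w [ 0.    -0.     1.468] rows 6.2
q7 -0.06 t [-0.586 -0.371  0.066] w [ 0.    -0.     0.801] rows 3.4
```

Call:
drive_tool(
  deltas=[
    {"claw":1,"tx":-0.25,"ty":-0.15,"tz":0.03,"wz":0.2},
    {"claw":1,"tx":-0.5,"ty":-0.3,"tz":0.07,"wz":0.45},
    {"claw":1,"tx":-0.75,"ty":-0.45,"tz":0.1,"wz":0.7},
    {"claw":1,"tx":-1,"ty":-0.6,"tz":0.15,"wz":0.95},
    {"claw":1,"tx":-1,"ty":-0.6,"tz":0.15,"wz":1},
    {"claw":1,"tx":-1,"ty":-0.6,"tz":0.15,"wz":1},
  ],
)

```text
invalid input
```

```bash
python3 - <<'E'
from h import *
o=r.get_obs();print(o['clock'],o['position'])
go(.47,.30,.20,0)
E
```

```text
1.0 [0.26376884 0.59409835 0.23660998]
q7 -0.06 t [-1.231 -0.74   0.146] w [ 0.    -0.     1.468] rows 6.2
```

Call:
drive_tool(
  deltas=[
    {"claw":1,"tx":-0.25,"ty":-0.15,"tz":0.03,"wx":0,"wy":0,"wz":0.2},
    {"claw":1,"tx":-0.5,"ty":-0.3,"tz":0.07,"wx":0,"wy":0,"wz":0.45},
    {"claw":1,"tx":-0.75,"ty":-0.45,"tz":0.1,"wx":0,"wy":0,"wz":0.7},
    {"claw":1,"tx":-1,"ty":-0.6,"tz":0.15,"wx":0,"wy":0,"wz":0.95},
    {"claw":1,"tx":-1,"ty":-0.6,"tz":0.15,"wx":0,"wy":0,"wz":1},
    {"claw":1,"tx":-1,"ty":-0.6,"tz":0.15,"wx":0,"wy":0,"wz":1},
  ],
)

```text
clock: 1.75
position: [0.4337, 0.3517, 0.1989]
orientation: [0.569, 0.822, -0.001, 0.001]
ft_force: [0.1, 1.5, -0.5]
finger_gap: 1.001
grasp_force: 0.0
```

```bash
python3 - <<'E'
from h import *
o=r.get_obs();print(o['clock'],o['position'],o['q'])
go(.47,.30,.20,0)
E
```

```text
1.75 [0.43372516 0.35167503 0.19891207] [-0.92495545  0.35706251  0.22603139  1.87812793 -0.09668035  0.91775841
 -0.293477  ]
q7 -0.29 t [-0.245  0.063 -0.004] w [0.    0.002 0.459] rows 1.9
```

Call:
drive_tool(
  deltas=[
    {"claw":1,"tx":-0.12,"ty":0.03,"tz":0,"wx":0,"wy":0,"wz":0.23},
    {"claw":1,"tx":-0.24,"ty":0.06,"tz":0,"wx":0,"wy":0,"wz":0.46},
    {"claw":1,"tx":-0.24,"ty":0.06,"tz":0,"wx":0,"wy":0,"wz":0.46},
    {"claw":1,"tx":-0.24,"ty":0.06,"tz":0,"wx":0,"wy":0,"wz":0.46},
  ],
)

```text
clock: 2.25
position: [0.4659, 0.3067, 0.1991]
orientation: [0.703, 0.711, 0.0, -0.0]
ft_force: [-0.1, 1.1, -0.6]
finger_gap: 0.996
grasp_force: 0.0
```

```bash
python3 - <<'E'
from h import *
p,d,m=grab('wrist'); save(p,'w1.png'); np.savez('/tmp/w1',p=p,d=d,W=cloud(d,m))
E
```

```text
(no output)
```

View pics/w1.png

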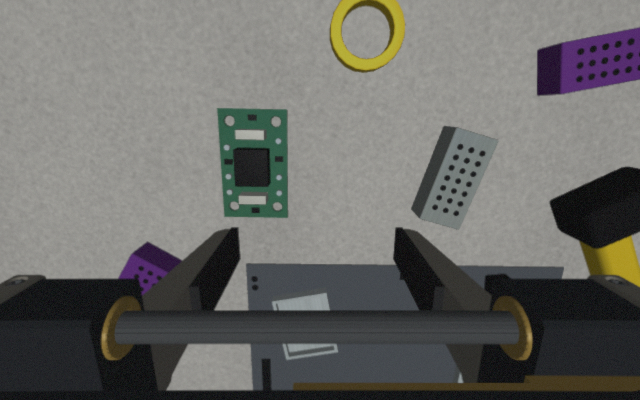

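Wrist view: board centred near (253,163), long supply top near (460,180), short tray near (305,325) partly behind the fingers.

```bash
cat >> h.py <<'E'
def plane(m,z,shape=(400,640)):
    W=cloud(np.ones(shape,np.float32),m); C=-np.array(m['R']).T@m['t']; D=W-C
    return C+D*((z-C[2])/D[...,2])[...,None]
def green(p):
    h=cv2.cvtColor(p,cv2.COLOR_RGB2HSV).astype(int); return (h[...,1]>80)&(abs(h[...,0]-75)<25)&(h[...,2]>40)
E
python3 - <<'E'
from h import *
Z=np.load('/tmp/w1.npz');p=Z['p'];W=Z['W'];m=vision.camera_model('wrist')
g=blob(green(p)); print('board',*rect(plane(m,.004),g),'z',np.nanmedian(W[g][:,2]))
k=np.zeros(g.shape,bool);k[145:188,232:272]=1; k&=W[...,2]>.015
print('chip',*rect(W,blob(k)),np.nanmedian(W[k][:,2]))
hs=cv2.cvtColor(p,cv2.COLOR_RGB2HSV)
k=np.zeros(g.shape,bool);k[115:240,400:510]=1; k&=W[...,2]>.028; k=blob(k)
print('long',*rect(W,k),*rect(plane(m,.034),k),np.nanmedian(W[k][:,2]))
k=np.zeros(g.shape,bool);k[115:240,330:400]=1; print('table z',np.nanmedian(W[k][:,2]))
c=cv2.resize(p[100:240,200:520],(800,350),interpolation=cv2.INTER_CUBIC)
go(.402,.321,.1,0)
E
```

```text
board [0.39565985 0.32253479] (72.64883422851562, 120.10789489746094) -0.722564697265625 z 0.00378206551541673
chip [0.39617749 0.32259076] (36.10285186767578, 40.30986022949219) -0.08795928955078125 0.021680082301202948
long [0.61123346 0.3138288 ] (46.90074920654297, 99.9012680053711) -15.596450805664062 [0.60952112 0.31467767] (47.60918426513672, 99.14484405517578) -15.536888122558594 0.03361903691319372
table z -0.0003344954903386026
q7 -0.5 t [ 0.059 -0.254  0.397] w [-0.001 -0.001  0.014] rows 1.9
```

```bash
python3 - <<'E'
from h import *
go(.396,.3226,.1,-.5)
go(.396,.3226,.029,-.5)
E
```

```text
q7 -0.5 t [ 0.066 -0.278  0.397] w [-0.001 -0.001  0.025] rows 2.0
q7 -0.5 t [ 0.065 -0.278  0.681] w [-0.001 -0.001  0.025] rows 3.0
```

Call:
drive_tool(
  deltas=[
    {"claw":0.75,"tx":0.03,"ty":-0.14,"tz":0.1,"wx":0,"wy":0,"wz":0.012},
    {"claw":0.75,"tx":0.066,"ty":-0.278,"tz":0.25,"wx":0,"wy":0,"wz":0.025},
    {"claw":0.75,"tx":0.066,"ty":-0.278,"tz":0.4,"wx":0,"wy":0,"wz":0.025},
    {"claw":0.75,"tx":0.066,"ty":-0.278,"tz":0.52,"wx":0,"wy":0,"wz":0.025},
    {"claw":0.75,"tx":0.066,"ty":-0.278,"tz":0.62,"wx":0,"wy":0,"wz":0.025},
    {"claw":0.75,"tx":0.066,"ty":-0.278,"tz":0.66,"wx":0,"wy":0,"wz":0.025},
    {"claw":0.75,"tx":0.066,"ty":-0.278,"tz":0.681,"wx":0,"wy":0,"wz":0.025},
    {"claw":0.75,"tx":0.066,"ty":-0.278,"tz":0.681,"wx":0,"wy":0,"wz":0.025},
    {"claw":0.3,"tx":0.066,"ty":-0.278,"tz":0.681,"wx":0,"wy":0,"wz":0.025},
    {"claw":0.3,"tx":0.066,"ty":-0.278,"tz":0.681,"wx":0,"wy":0,"wz":0.025},
    {"claw":0.3,"tx":0.066,"ty":-0.278,"tz":0.681,"wx":0,"wy":0,"wz":0.025},
    {"claw":0.3,"tx":0.066,"ty":-0.278,"tz":0.681,"wx":0,"wy":0,"wz":0.025},
    {"claw":0.3,"tx":0.066,"ty":-0.278,"tz":0.681,"wx":0,"wy":0,"wz":0.025},
  ],
)

```text
clock: 3.92
position: [0.3971, 0.3211, 0.0291]
orientation: [0.712, 0.702, -0.0, -0.0]
ft_force: [-1.3, -0.7, 5.8]
finger_gap: 0.389
grasp_force: 30.0
```

Call:
drive_tool(
  deltas=[
    {"claw":0.3,"tx":0,"ty":0,"tz":-0.05,"wx":0,"wy":0,"wz":0},
    {"claw":0.3,"tx":0,"ty":0,"tz":-0.2,"wx":0,"wy":0,"wz":0},
    {"claw":0.3,"tx":0,"ty":0.05,"tz":-0.38,"wx":0,"wy":0,"wz":0},
    {"claw":0.3,"tx":-0.1,"ty":0.1,"tz":-0.56,"wx":0,"wy":0,"wz":0},
    {"claw":0.3,"tx":-0.25,"ty":0.15,"tz":-0.7,"wx":0,"wy":0,"wz":0},
    {"claw":0.3,"tx":-0.43,"ty":0.2,"tz":-0.8,"wx":0,"wy":0,"wz":0},
    {"claw":0.3,"tx":-0.62,"ty":0.2,"tz":-0.88,"wx":0,"wy":0,"wz":0},
    {"claw":0.3,"tx":-0.81,"ty":0.2,"tz":-0.9,"wx":0,"wy":0,"wz":0},
    {"claw":0.3,"tx":-1,"ty":0.2,"tz":-0.9,"wx":0,"wy":0,"wz":0},
  ],
)

```text
clock: 5.05
position: [0.444, 0.0686, 0.2549]
orientation: [0.712, 0.702, 0.001, 0.0]
ft_force: [0.2, -0.0, -2.4]
finger_gap: 0.386
grasp_force: 30.0
```

Call:
drive_tool(
  deltas=[
    {"claw":0.3,"tx":-0.2,"ty":0,"tz":0,"wx":0,"wy":0,"wz":0},
    {"claw":0.3,"tx":-0.4,"ty":0,"tz":0,"wx":0,"wy":0,"wz":0},
    {"claw":0.3,"tx":-0.6,"ty":0,"tz":0,"wx":0,"wy":0,"wz":0},
    {"claw":0.3,"tx":-0.8,"ty":0,"tz":0,"wx":0,"wy":0,"wz":0},
    {"claw":0.3,"tx":-1,"ty":0,"tz":0,"wx":0,"wy":0,"wz":0},
    {"claw":0.3,"tx":-1,"ty":0,"tz":0,"wx":0,"wy":0,"wz":0},
  ],
)

```text
clock: 5.8
position: [0.4397, -0.1838, 0.2545]
orientation: [0.715, 0.7, -0.0, 0.001]
ft_force: [-0.2, 0.6, -1.4]
finger_gap: 0.385
grasp_force: 30.0
```

```bash
python3 - <<'E'
from h import *
o=r.get_obs();print(o['clock'],o['position'],o['finger_gap'],o['q'])
go(.45,-.26,.26,0)
E
```

```text
5.8 [ 0.43966696 -0.18375573  0.25450224] 0.38513685349992505 [-0.30903155  0.15833118  0.71014096  2.03182773 -0.12176019  0.9911754
  0.44053294]
q7 0.44 t [-0.304  0.048 -0.021] w [ 0.001  0.002 -0.027] rows 1.2
```

Call:
drive_tool(
  deltas=[
    {"claw":0.3,"tx":-0.15,"ty":0.025,"tz":-0.01,"wx":0,"wy":0,"wz":-0.012},
    {"claw":0.3,"tx":-0.3,"ty":0.048,"tz":-0.02,"wx":0,"wy":0,"wz":-0.027},
    {"claw":0.3,"tx":-0.3,"ty":0.048,"tz":-0.02,"wx":0,"wy":0,"wz":-0.027},
    {"claw":0.3,"tx":-0.3,"ty":0.048,"tz":-0.02,"wx":0,"wy":0,"wz":-0.027},
  ],
)

```text
clock: 6.3
position: [0.4515, -0.2535, 0.2586]
orientation: [0.704, 0.71, 0.0, -0.001]
ft_force: [-0.6, 0.2, -1.5]
finger_gap: 0.385
grasp_force: 30.0
```

```bash
python3 - <<'E'
from h import *
p,d,m=grab('wrist'); save(p,'w2.png'); np.savez('/tmp/w2',p=p,d=d,W=cloud(d,m))
o=r.get_obs();print(o['position'],o['q'])
E
```

```text
[ 0.45159762 -0.25315439  0.25860502] [-0.17696629  0.24994209  0.73831188  1.93705759 -0.19678148  1.02769803
  0.65784973]
```

View pics/w2.png

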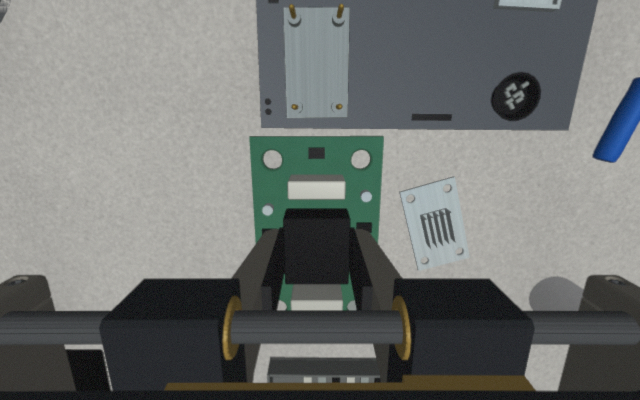

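Wrist view: post mount spans (285–349, 8–118), its near pins at (295,106),(339,106) and far pin tips at (293,8),(341,8). The held board has near holes at (273,159),(360,159); the heat plate is at (435,222).

```bash
python3 - <<'E'
from h import *
Z=np.load('/tmp/w2.npz');p=Z['p'];W=Z['W'];m=vision.camera_model('wrist');o=r.get_obs()
V=p.max(2).astype(int)
sel=np.zeros(V.shape,bool);sel[4:122,278:356]=1
k=blob(sel&(V>100)); print('post plate',*rect(plane(m,.007),k),'z',np.nanmedian(W[k][:,2]))
hs=cv2.cvtColor(p,cv2.COLOR_RGB2HSV).astype(int)
pin=sel&(hs[...,1]>90)&(hs[...,0]<35)&(V>60)
n,l,s,c=cv2.connectedComponentsWithStats(pin.astype(np.uint8))
tips=[]
for i in range(1,n):
    if s[i,4]<8: continue
    v,u=np.nonzero(l==i); w=W[l==i]; print('pin',np.round(c[i],1),s[i,4],'z',np.round(np.nanpercentile(w[:,2],[5,50,95]),3),np.round(np.nanmedian(w[w[:,2]>.035],0),4))
print('panel z',np.nanmedian(W[60:100,400:450,2]))
g=green(p); g[:,:240]=0; g[:,400:]=0
gz=np.nanmedian(W[140:150,255:375,2]); print('held board z',gz,'tcp',o['position'])
Pb=plane(m,gz)
# holes: non-green blobs
for u0,v0 in((273,159),(360,159)):
    h=np.zeros(V.shape,bool);h[v0-16:v0+16,u0-16:u0+16]=1;h&=~g;h=blob(h,2)
    q=Pb[h][:,:2]; print('hole',q.mean(0),np.ptp(q,axis=0))
row=blob(g); top=rect(Pb,row&(np.arange(400)[:,None]<235)); print('board vis rect',top)
# heat plate
sel=np.zeros(V.shape,bool);sel[170:280,395:475]=1
hb=sel&(W[...,2]>.015); print('fins',*rect(W,blob(hb)),np.nanmedian(W[blob(hb)][:,2]))
hp=sel&((hs[...,2]>150)|(W[...,2]>.01)); print('heat',*rect(plane(m,.004),blob(hp)))
E
```

```text
post plate [ 0.45057166 -0.1271702 ] (96.18971252441406, 126.96492767333984) 0.544873058795929 z 0.006834978922296783
pin [291.9  10.5] 48 z [0.033 0.053 0.058] [ 0.4251 -0.0804  0.0538]
pin [339.8   9.9] 50 z [0.032 0.052 0.057] [ 0.4739 -0.0797  0.0536]
pin [294.  106.5] 18 z [0.053 0.055 0.058] [ 0.4266 -0.1743  0.0552]
pin [338.7 106.2] 19 z [0.049 0.055 0.057] [ 0.4753 -0.1733  0.0551]
panel z 0.0028593231721230914
held board z 0.23337630844552013 tcp [ 0.45159762 -0.25315439  0.25860502]
hole [ 0.42711441 -0.2044934 ] [0.01123443 0.0112646 ]
hole [ 0.47650968 -0.20395841] [0.01126029 0.01071787]
board vis rect (array([ 0.45136508, -0.22018318]), (57.2247428894043, 73.11705017089844), -89.43342900276184)
fins [ 0.63179163 -0.32417255] (3.7010180950164795, 43.30873489379883) 17.12003517150879 0.022620344357365464
heat [ 0.61804865 -0.33170859] (113.91889953613281, 168.10911560058594) 4.4113287925720215
```

```bash
python3 - <<'E'
from h import *
Z=np.load('/tmp/w2.npz');p=Z['p'];W=Z['W'];m=vision.camera_model('wrist')
V=p.max(2).astype(int); sel=np.zeros(V.shape,bool);sel[4:122,278:356]=1
k=blob(sel&(V>100),9); print('post plate',*rect(plane(m,.007),k))
go(.4495,-.1268,.16,.9);go(.4495,-.1268,.102,.9)
# heat plate: bright mask
k=np.zeros(V.shape,bool);k[172:275,396:473]=1
k&=(V>175)|(W[...,2]>.012); k=blob(k,5); v,u=np.nonzero(k); print('heat',*rect(plane(m,.004),k),u.min(),u.max(),v.min(),v.max())
E
```

```text
post plate [ 0.44675134 -0.12720777] (88.5595703125, 126.9548568725586) 0.549785315990448
q7 0.66 t [ 0.505 -0.003  0.395] w [-0.001 -0.002 -0.008] rows 2.6
q7 0.66 t [ 0.505 -0.003  0.627] w [-0.001 -0.002 -0.008] rows 3.2
heat [ 0.61743384 -0.32934137] (74.3231430053711, 120.79051971435547) 17.343624114990234 404 466 182 263
```

Call:
drive_tool(
  deltas=[
    {"claw":0.3,"tx":0.12,"ty":0,"tz":0.05,"wx":0,"wy":0,"wz":0},
    {"claw":0.3,"tx":0.3,"ty":0,"tz":0.15,"wx":0,"wy":0,"wz":0},
    {"claw":0.3,"tx":0.43,"ty":0,"tz":0.25,"wx":0,"wy":0,"wz":-0.008},
    {"claw":0.3,"tx":0.5,"ty":-0.003,"tz":0.38,"wx":0,"wy":0,"wz":-0.008},
    {"claw":0.3,"tx":0.505,"ty":-0.003,"tz":0.5,"wx":0,"wy":0,"wz":-0.008},
    {"claw":0.3,"tx":0.505,"ty":-0.003,"tz":0.6,"wx":0,"wy":0,"wz":-0.008},
    {"claw":0.3,"tx":0.505,"ty":-0.003,"tz":0.627,"wx":0,"wy":0,"wz":-0.008},
    {"claw":0.3,"tx":0.505,"ty":-0.003,"tz":0.627,"wx":0,"wy":0,"wz":-0.008},
    {"claw":0.3,"tx":0.505,"ty":-0.003,"tz":0.627,"wx":0,"wy":0,"wz":-0.008},
  ],
)

```text
clock: 7.48
position: [0.4506, -0.1285, 0.103]
orientation: [0.702, 0.712, 0.001, 0.001]
ft_force: [-0.3, -0.6, -2.3]
finger_gap: 0.386
grasp_force: 30.0
```

```bash
python3 - <<'E'
from h import *
p,d,m=grab('wrist'); np.savez('/tmp/w3',p=p,d=d,W=cloud(d,m))
cv2.imwrite('pics/w3.png',cv2.resize(p[110:290,200:440],(800,600),interpolation=cv2.INTER_CUBIC)[:,:,::-1])
o=r.get_obs();print(o['position'],o['q']);go(.4495,-.1268,.102,.9)
E
```

```text
[ 0.45061573 -0.12852711  0.10304957] [-0.27533094  0.40708761  0.57886644  2.17017353 -0.36437154  0.65560862
  0.57258642]
q7 0.57 t [ 0.007 -0.004  0.004] w [ 0.003 -0.    -0.002] rows 0.0
```

View pics/w3.png

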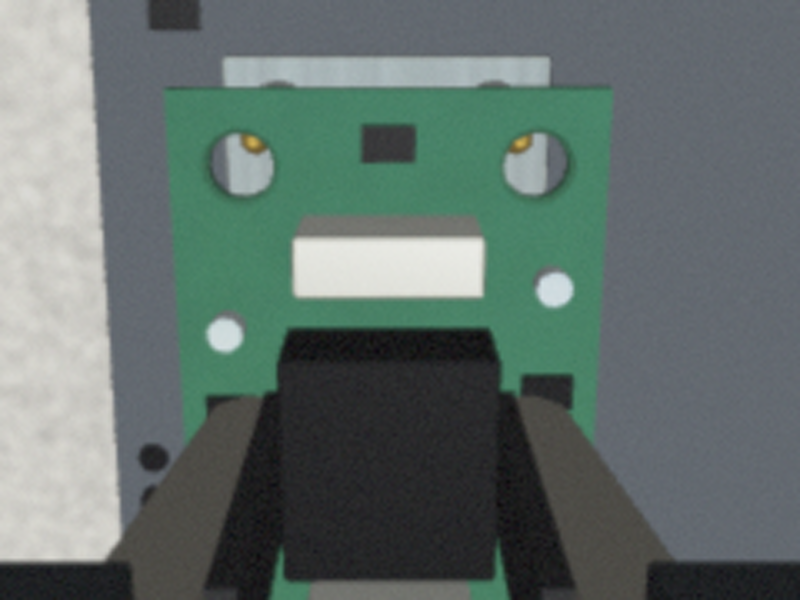

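Through the holes the pin tips show at crop (253,140) and (519,140), against hole centres (242,164) and (537,164); the plate's far edge is at crop row 57.

```bash
python3 - <<'E'
from h import *
Z=np.load('/tmp/w3.npz');p=Z['p'];W=Z['W'];m=vision.camera_model('wrist');o=r.get_obs()
gz=np.nanmedian(W[140:150,255:300,2]);print('board top z',gz)
g=green(p);V=p.max(2)
hs=cv2.cvtColor(p,cv2.COLOR_RGB2HSV).astype(int)
for u0 in(272,361):
    h=np.zeros(V.shape,bool);h[143:175,u0-15:u0+15]=1;h&=~g;h=blob(h,2)
    print('hole',np.round(plane(m,gz)[h][:,:2].mean(0),4),np.ptp(plane(m,gz)[h][:,:2],axis=0))
    b=h&(hs[...,1]>90)&(hs[...,0]<35)&(V>60); v,u=np.nonzero(b)
    print('pin',u.mean(),v.mean(),u.min(),u.max(),v.min(),v.max(),'z',np.nanmedian(W[b][:,2]),np.round(plane(m,.056)[b][:,:2].mean(0),4),b.sum())
col=V[118:140,270:360].astype(float).mean(1);print(np.round(col))
P=plane(m,.007);print('edge y rows 126..129',[np.round(P[i,317,1],4) for i in(126,127,128)], 'plate L/R x',[(u,round(P[132,u,0],4)) for u in (266,267,365,366)])
vr=V[130:134,255:375].astype(int).mean(0);e=np.diff(vr);print(255+np.argmax(e),255+np.argmin(e))
E
```

```text
board top z 0.07772312621778787
hole [ 0.426 -0.08 ] [0.01068899 0.01019456]
pin 275.40909090909093 152.8181818181818 273 278 151 155 z 0.05621610838500618 [ 0.4246 -0.0789] 22
hole [ 0.4751 -0.0793] [0.01074753 0.01072403]
pin 356.0 153.2 354 358 151 155 z 0.05598990074277099 [ 0.4751 -0.0785] 15
[112. 111. 112. 112. 112. 112. 111. 111. 112. 162. 182. 183. 183. 183.
 183. 183. 175. 160. 118. 125. 129. 130.]
edge y rows 126..129 [np.float64(-0.0646), np.float64(-0.0654), np.float64(-0.0661)] plate L/R x [(266, np.float64(0.4114)), (267, np.float64(0.4122)), (365, np.float64(0.4876)), (366, np.float64(0.4884))]
266 364
```

Call:
drive_tool(
  deltas=[
    {"claw":0.3,"tx":0.006,"ty":-0.004,"tz":0,"wx":0.003,"wy":0,"wz":0.003},
    {"claw":0.3,"tx":0.006,"ty":-0.004,"tz":0.02,"wx":0.003,"wy":0,"wz":0.003},
    {"claw":0.3,"tx":0.006,"ty":-0.004,"tz":0.04,"wx":0.003,"wy":0,"wz":0.003},
    {"claw":0.3,"tx":0.006,"ty":-0.004,"tz":0.06,"wx":0.003,"wy":0,"wz":0.003},
    {"claw":0.3,"tx":0.006,"ty":-0.004,"tz":0.075,"wx":0.003,"wy":0,"wz":0.003},
    {"claw":0.3,"tx":0.006,"ty":-0.004,"tz":0.09,"wx":0.003,"wy":0,"wz":0.003},
    {"claw":0.3,"tx":0.006,"ty":-0.004,"tz":0.1,"wx":0.003,"wy":0,"wz":0.003},
    {"claw":0.3,"tx":0.006,"ty":-0.004,"tz":0.11,"wx":0.003,"wy":0,"wz":0.003},
    {"claw":0.3,"tx":0.006,"ty":-0.004,"tz":0.11,"wx":0.003,"wy":0,"wz":0.003},
  ],
)

```text
clock: 8.65
position: [0.4488, -0.127, 0.0745]
orientation: [0.703, 0.711, -0.001, -0.001]
ft_force: [-0.4, 0.7, -1.3]
finger_gap: 0.389
grasp_force: 30.0
```

```bash
python3 - <<'E'
from h import *
p,d,m=grab('wrist'); np.savez('/tmp/w4',p=p,d=d,W=cloud(d,m))
cv2.imwrite('pics/w4.png',cv2.resize(p[120:210,220:420],(800,360),interpolation=cv2.INTER_CUBIC)[:,:,::-1])
o=r.get_obs();print(o['position'],o['q'],o['ft_force']);go(.4497,-.1271,.0523,.9)
E
```

```text
[ 0.44889163 -0.12708219  0.07457205] [-0.24147542  0.46099606  0.53791509  2.18254154 -0.41509399  0.59882256
  0.61065223] [ 0.0753044  -0.52794375 -2.19618087]
q7 0.61 t [-0.     0.003  0.089] w [-0.003  0.    -0.005] rows 0.4
```

View pics/w4.png

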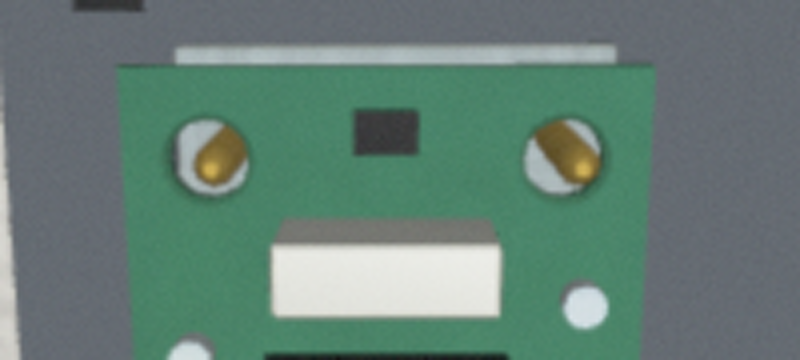

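Both near pins show inside the holes, with free room around them and no contact force. I'm correcting x by +0.7 mm and lowering to the seat.

Call:
drive_tool(
  deltas=[
    {"claw":0.3,"tx":0,"ty":0.003,"tz":0.01,"wx":-0.003,"wy":0,"wz":-0.004},
    {"claw":0.3,"tx":0,"ty":0.003,"tz":0.03,"wx":-0.003,"wy":0,"wz":-0.004},
    {"claw":0.3,"tx":0,"ty":0.003,"tz":0.05,"wx":-0.003,"wy":0,"wz":-0.004},
    {"claw":0.3,"tx":0,"ty":0.003,"tz":0.068,"wx":-0.003,"wy":0,"wz":-0.004},
    {"claw":0.3,"tx":0,"ty":0.003,"tz":0.078,"wx":-0.003,"wy":0,"wz":-0.004},
    {"claw":0.3,"tx":0,"ty":0.003,"tz":0.084,"wx":-0.003,"wy":0,"wz":-0.004},
    {"claw":0.3,"tx":0,"ty":0.003,"tz":0.086,"wx":-0.003,"wy":0,"wz":-0.004},
    {"claw":0.3,"tx":0,"ty":0.003,"tz":0.086,"wx":-0.003,"wy":0,"wz":-0.004},
  ],
)

```text
clock: 9.7
position: [0.4496, -0.1271, 0.0531]
orientation: [0.702, 0.712, 0.0, 0.0]
ft_force: [0.9, 0.4, -1.4]
finger_gap: 0.384
grasp_force: 30.0
```

```bash
python3 - <<'E'
from h import *
p,d,m=grab('wrist'); W=cloud(d,m)
for i in range(3):
  o=r.get_obs();print(o['position'],o['ft_force'],o['moment'])
g=blob(green(p));print('top z',np.nanmedian(W[140:150,255:375,2]),np.nanmedian(W[g][:,2]));go(.4497,-.1271,.0523,.9)
E
```

```text
[ 0.44968359 -0.12703524  0.05317984] [-0.30369333  0.36189023 -1.32918852] [ 3.60492832e-03  8.62369890e-02 -2.55152345e-05]
[ 0.44968359 -0.12703524  0.05317984] [-0.30369333  0.36189023 -1.32918852] [ 3.60492832e-03  8.62369890e-02 -2.55152345e-05]
[ 0.44968359 -0.12703524  0.05317984] [-0.30369333  0.36189023 -1.32918852] [ 3.60492832e-03  8.62369890e-02 -2.55152345e-05]
top z 0.027934862485401755 0.027852922994895682
q7 0.65 t [-0.     0.     0.004] w [ 0.    -0.    -0.001] rows 0.0
```

Call:
drive_tool(
  deltas=[
    {"claw":0.3,"tx":0,"ty":0,"tz":0.002,"wx":0,"wy":0,"wz":0},
    {"claw":0.3,"tx":0,"ty":0,"tz":0.004,"wx":0,"wy":0,"wz":0},
    {"claw":0.3,"tx":0,"ty":0,"tz":0.005,"wx":0,"wy":0,"wz":0},
    {"claw":0.3,"tx":0,"ty":0,"tz":0.005,"wx":0,"wy":0,"wz":0},
  ],
)

```text
clock: 10.25
position: [0.4497, -0.127, 0.0521]
orientation: [0.702, 0.712, 0.0, -0.0]
ft_force: [-2.0, 0.8, 3.6]
finger_gap: 0.391
grasp_force: 30.0
```

Call:
drive_tool(
  deltas=[
    {"claw":0.65,"tx":0,"ty":0,"tz":0.004,"wx":0,"wy":0,"wz":0},
    {"claw":0.65,"tx":0,"ty":0,"tz":0.004,"wx":0,"wy":0,"wz":0},
    {"claw":0.65,"tx":0,"ty":0,"tz":0.004,"wx":0,"wy":0,"wz":0},
    {"claw":0.65,"tx":0,"ty":0,"tz":-0.04,"wx":0,"wy":0,"wz":0},
    {"claw":0.65,"tx":0,"ty":0,"tz":-0.16,"wx":0,"wy":0,"wz":0},
    {"claw":0.65,"tx":0,"ty":0,"tz":-0.36,"wx":0,"wy":0,"wz":0},
    {"claw":0.8,"tx":-0.1,"ty":0.1,"tz":-0.56,"wx":0,"wy":0,"wz":-0.1},
    {"claw":0.8,"tx":-0.25,"ty":0.2,"tz":-0.6,"wx":0,"wy":0,"wz":-0.2},
    {"claw":0.8,"tx":-0.45,"ty":0.33,"tz":-0.6,"wx":0,"wy":0,"wz":-0.3},
    {"claw":0.8,"tx":-0.62,"ty":0.45,"tz":-0.6,"wx":0,"wy":0,"wz":-0.37},
    {"claw":0.8,"tx":-0.78,"ty":0.56,"tz":-0.6,"wx":0,"wy":0,"wz":-0.37},
    {"claw":0.8,"tx":-0.92,"ty":0.67,"tz":-0.6,"wx":0,"wy":0,"wz":-0.37},
    {"claw":0.8,"tx":-0.92,"ty":0.67,"tz":-0.6,"wx":0,"wy":0,"wz":-0.37},
    {"claw":0.8,"tx":-0.92,"ty":0.67,"tz":-0.6,"wx":0,"wy":0,"wz":-0.37},
  ],
)

```text
clock: 12.0
position: [0.6199, -0.3539, 0.2019]
orientation: [0.591, 0.806, 0.0, -0.001]
ft_force: [-0.7, -0.0, 0.4]
finger_gap: 0.804
grasp_force: 0.0
```

```bash
python3 - <<'E'
from h import *
p,d,m=grab('wrist'); W=cloud(d,m);np.savez('/tmp/w5',p=p,d=d,W=W); save(p,'w5.png')
o=r.get_obs();print(o['position'],o['q'],o['clock'])
go(.6175,-.3293,.031,17.4)
E
```

```text
[ 0.62000827 -0.3533198   0.20207788] [ 0.09735494  0.65815837  0.58244661  1.48727587 -0.38520315  1.11275745
  1.06139926] 12.05
q7 1.06 t [0.094 0.019 0.684] w [-0.    -0.001  0.003] rows 2.8
```

View pics/w5.png

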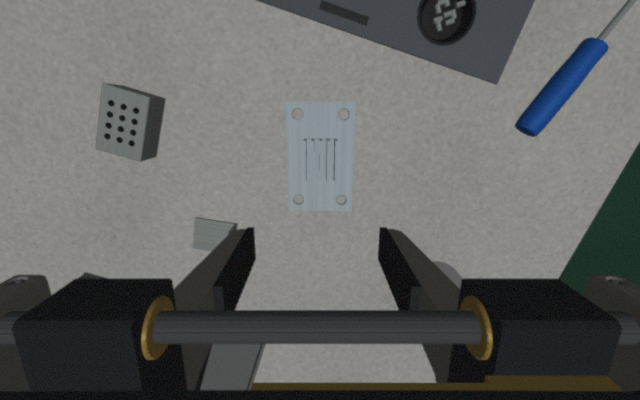

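Wrist view: heat plate at (287–355, 101–211), its holes at (298,114),(344,114),(298,199),(341,199). The short supply is at (130,122) and its top shows its vents.

```bash
python3 - <<'E'
from h import *
Z=np.load('/tmp/w5.npz');p=Z['p'];W=Z['W'];m=vision.camera_model('wrist');V=p.max(2).astype(int);S=cv2.cvtColor(p,cv2.COLOR_RGB2HSV).astype(int)
sel=np.zeros(V.shape,bool);sel[92:222,278:365]=1
k=blob(sel&(S[...,0]>80)&(S[...,0]<130)&(V>110),5);print('heat',*rect(plane(m,.004),k),np.nanmedian(W[k][:,2]))
f=blob(sel&(W[...,2]>.014));print('fins',*rect(W,f),np.nanpercentile(W[f][:,2],80))
sel[:]=0;sel[75:165,88:170]=1
f=blob(sel&(W[...,2]>.028));print('short',*rect(W,f),np.nanmedian(W[f][:,2]))
E
```

```text
heat [ 0.61665363 -0.32932068] (74.44025421142578, 122.0232162475586) 17.25932502746582 0.003952714251362807
fins [ 0.632138   -0.32480481] (3.0247299671173096, 43.46051788330078) 17.186054229736328 0.02420734801468244
short [ 0.41721469 -0.35195279] (47.10012435913086, 66.17512512207031) 0.6927639245986938 0.03383901696550596
```

Call:
drive_tool(
  deltas=[
    {"claw":0.75,"tx":0.05,"ty":0.01,"tz":0.1,"wx":0,"wy":0,"wz":0.003},
    {"claw":0.75,"tx":0.094,"ty":0.016,"tz":0.25,"wx":0,"wy":0,"wz":0.003},
    {"claw":0.75,"tx":0.094,"ty":0.016,"tz":0.4,"wx":0,"wy":0,"wz":0.003},
    {"claw":0.75,"tx":0.094,"ty":0.016,"tz":0.54,"wx":0,"wy":0,"wz":0.003},
    {"claw":0.75,"tx":0.094,"ty":0.016,"tz":0.63,"wx":0,"wy":0,"wz":0.003},
    {"claw":0.75,"tx":0.094,"ty":0.016,"tz":0.67,"wx":0,"wy":0,"wz":0.003},
    {"claw":0.75,"tx":0.094,"ty":0.016,"tz":0.684,"wx":0,"wy":0,"wz":0.003},
    {"claw":0.75,"tx":0.094,"ty":0.016,"tz":0.684,"wx":0,"wy":0,"wz":0.003},
    {"claw":0.3,"tx":0.094,"ty":0.016,"tz":0.684,"wx":0,"wy":0,"wz":0.003},
    {"claw":0.3,"tx":0.094,"ty":0.016,"tz":0.684,"wx":0,"wy":0,"wz":0.003},
    {"claw":0.3,"tx":0.094,"ty":0.016,"tz":0.684,"wx":0,"wy":0,"wz":0.003},
    {"claw":0.3,"tx":0.094,"ty":0.016,"tz":0.684,"wx":0,"wy":0,"wz":0.003},
    {"claw":0.3,"tx":0.094,"ty":0.016,"tz":0.684,"wx":0,"wy":0,"wz":0.003},
  ],
)

```text
clock: 13.68
position: [0.6172, -0.3311, 0.031]
orientation: [0.592, 0.806, -0.0, -0.0]
ft_force: [-0.6, -0.4, 1.6]
finger_gap: 0.386
grasp_force: 30.0
```

```bash
python3 - <<'E'
from h import *
go(.6167,-.3293,.22,17.3);go(.45,-.255,.22,.9)
E
```

```text
q7 1.11 t [ 0.007  0.    -0.756] w [-0.     0.     0.001] rows 3.0
q7 1.11 t [ 0.49  -0.547 -0.756] w [-0.     0.     0.366] rows 4.2
```

Call:
drive_tool(
  deltas=[
    {"claw":0.3,"tx":0,"ty":0,"tz":-0.05,"wx":0,"wy":0,"wz":0},
    {"claw":0.3,"tx":0,"ty":0,"tz":-0.2,"wx":0,"wy":0,"wz":0},
    {"claw":0.3,"tx":0,"ty":0,"tz":-0.38,"wx":0,"wy":0,"wz":0},
    {"claw":0.3,"tx":0.05,"ty":-0.05,"tz":-0.56,"wx":0,"wy":0,"wz":0.05},
    {"claw":0.3,"tx":0.15,"ty":-0.15,"tz":-0.7,"wx":0,"wy":0,"wz":0.1},
    {"claw":0.3,"tx":0.26,"ty":-0.28,"tz":-0.82,"wx":0,"wy":0,"wz":0.2},
    {"claw":0.3,"tx":0.37,"ty":-0.41,"tz":-0.88,"wx":0,"wy":0,"wz":0.3},
    {"claw":0.3,"tx":0.47,"ty":-0.52,"tz":-0.9,"wx":0,"wy":0,"wz":0.366},
    {"claw":0.3,"tx":0.49,"ty":-0.547,"tz":-0.9,"wx":0,"wy":0,"wz":0.366},
    {"claw":0.3,"tx":0.49,"ty":-0.547,"tz":-0.9,"wx":0,"wy":0,"wz":0.366},
    {"claw":0.3,"tx":0.49,"ty":-0.547,"tz":-0.9,"wx":0,"wy":0,"wz":0.366},
  ],
)

```text
clock: 15.05
position: [0.4511, -0.2551, 0.2559]
orientation: [0.701, 0.713, -0.0, 0.0]
ft_force: [0.9, -0.1, -2.9]
finger_gap: 0.392
grasp_force: 30.0
```

```bash
python3 - <<'E'
from h import *
p,d,m=grab('wrist'); W=cloud(d,m);np.savez('/tmp/w6',p=p,d=d,W=W); save(p,'w6.png')
o=r.get_obs();print(o['position'],o['orientation'],o['clock'],o['finger_gap'])
E
```

```text
[ 0.45093173 -0.25517728  0.25569615] [ 7.01428739e-01  7.12739458e-01 -3.77796457e-04  2.16770157e-04] 15.1 0.3867382232585061
```

View pics/w6.png

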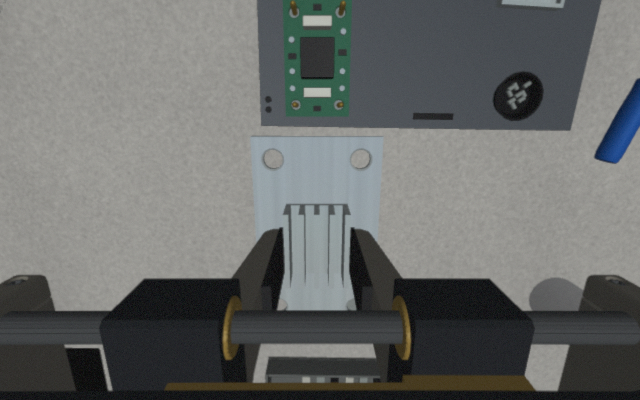

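The board lies on the mount with the pins through its holes (296,105),(339,105). The held plate's near holes are at (273,159),(360,159).

```bash
python3 - <<'E'
from h import *
Z=np.load('/tmp/w6.npz');p=Z['p'];W=Z['W'];m=vision.camera_model('wrist');o=r.get_obs()
V=p.max(2).astype(int);hs=cv2.cvtColor(p,cv2.COLOR_RGB2HSV).astype(int)
g=np.zeros(V.shape,bool);g[0:125,275:360]=1;g&=green(p);g=blob(g,1);print('board top z',np.nanmedian(W[g][:,2]),*rect(plane(m,.027),g))
bl=(hs[...,0]>85)&(hs[...,0]<130)&(hs[...,1]>14)
gz=np.nanmedian(W[140:147,255:375,2]);print('plate top z',gz)
for u0 in(273,360):
    h=np.zeros(V.shape,bool);h[145:173,u0-14:u0+14]=1
    h&=W[...,2]<gz-.05;h=blob(h,2);q=plane(m,gz)[h][:,:2];print('hole',np.round(q.mean(0),4),np.ptp(q,axis=0))
sel=np.zeros(V.shape,bool);sel[2:122,278:356]=1
pin=sel&(hs[...,1]>90)&(hs[...,0]<35)&(V>60)
n,l,s,c=cv2.connectedComponentsWithStats(pin.astype(np.uint8))
for i in range(1,n):
    if s[i,4]<8: continue
    w=W[l==i];print('pin',np.round(c[i],1),s[i,4],np.round(np.nanmedian(w[w[:,2]>.045],0),4))
E
```

```text
board top z 0.02695569666539757 [ 0.44944583 -0.12641473] (73.6561508178711, 118.3892822265625) 0.9047405123710632
plate top z 0.22866933568793535
hole [ 0.4264 -0.2067] [0.01018751 0.00970209]
hole [ 0.4756 -0.206 ] [0.01020225 0.00970493]
pin [293.4   7.3] 54 [ 0.4252 -0.0802  0.0542]
pin [341.8   7.3] 58 [ 0.4743 -0.0792  0.0542]
pin [294.7 104.3] 19 [ 0.4269 -0.174   0.0547]
pin [339.8 104.4] 23 [ 0.4753 -0.1732  0.055 ]
```

```bash
python3 - <<'E'
from h import *
go(.4494,-.1267,.103,.95)
E
```

```text
q7 0.68 t [0.514 0.002 0.61 ] w [-0.     0.001 -0.001] rows 3.2
```

Call:
drive_tool(
  deltas=[
    {"claw":0.3,"tx":0.12,"ty":0,"tz":0.05,"wx":0,"wy":0,"wz":0},
    {"claw":0.3,"tx":0.3,"ty":0,"tz":0.15,"wx":0,"wy":0,"wz":0},
    {"claw":0.3,"tx":0.43,"ty":0,"tz":0.25,"wx":0,"wy":0,"wz":0},
    {"claw":0.3,"tx":0.5,"ty":0.002,"tz":0.38,"wx":0,"wy":0,"wz":0},
    {"claw":0.3,"tx":0.514,"ty":0.002,"tz":0.5,"wx":0,"wy":0,"wz":0},
    {"claw":0.3,"tx":0.514,"ty":0.002,"tz":0.59,"wx":0,"wy":0,"wz":0},
    {"claw":0.3,"tx":0.514,"ty":0.002,"tz":0.61,"wx":0,"wy":0,"wz":0},
    {"claw":0.3,"tx":0.514,"ty":0.002,"tz":0.61,"wx":0,"wy":0,"wz":0},
    {"claw":0.3,"tx":0.514,"ty":0.002,"tz":0.61,"wx":0,"wy":0,"wz":0},
    {"claw":0.3,"tx":0.514,"ty":0.002,"tz":0.61,"wx":0,"wy":0,"wz":0},
  ],
)

```text
clock: 16.35
position: [0.4492, -0.1264, 0.1041]
orientation: [0.702, 0.713, 0.001, 0.001]
ft_force: [0.2, 0.3, -2.0]
finger_gap: 0.391
grasp_force: 30.0
```

```bash
python3 - <<'E'
from h import *
p,d,m=grab('wrist'); W=cloud(d,m);np.savez('/tmp/w7',p=p,d=d,W=W)
V=p.max(2).astype(int);hs=cv2.cvtColor(p,cv2.COLOR_RGB2HSV).astype(int)
gz=np.nanmedian(W[140:147,255:375,2]);print('plate top z',gz)
for u0 in(273,360):
    h=np.zeros(V.shape,bool);h[143:175,u0-16:u0+16]=1
    h&=W[...,2]<gz-.01;h=blob(h,2);q=plane(m,gz)[h][:,:2];print('hole',np.round(q.mean(0),4),np.ptp(q,axis=0))
    b=h&(W[...,2]>.045)&(W[...,2]<.062); v,u=np.nonzero(b)
    if len(u): print('pin',u.mean(),v.mean(),np.nanmedian(W[b][:,2]),np.round(plane(m,.056)[b][:,:2].mean(0),4),b.sum())
cv2.imwrite('pics/w7.png',cv2.resize(p[120:210,220:420],(800,360),interpolation=cv2.INTER_CUBIC)[:,:,::-1])
o=r.get_obs();print(o['position']);go(.4494,-.1267,.103,.95)
E
```

```text
plate top z 0.07689608773877049
hole [ 0.4246 -0.078 ] [0.01018467 0.00970563]
pin 277.6666666666667 154.92307692307693 0.055548644017102515 [ 0.4244 -0.0783] 39
hole [ 0.474  -0.0772] [0.01021703 0.00971322]
pin 357.7142857142857 154.91836734693877 0.05513256942917817 [ 0.4749 -0.0775] 49
[ 0.449121   -0.12636191  0.10395819]
q7 0.58 t [-0.001  0.001  0.004] w [ 0.002 -0.    -0.001] rows 0.0
```

View pics/w7.png

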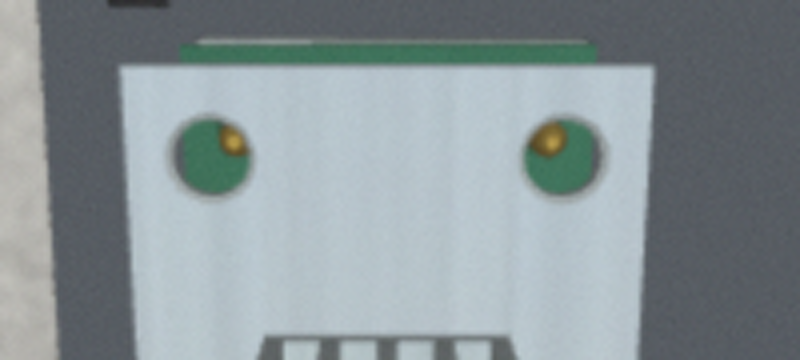

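Pins are aligned with both near holes to about 0.4 mm. Lowering.

Call:
drive_tool(
  deltas=[
    {"claw":0.3,"tx":-0.001,"ty":0.002,"tz":0.015,"wx":0.002,"wy":0,"wz":0},
    {"claw":0.3,"tx":-0.001,"ty":0.002,"tz":0.03,"wx":0.002,"wy":0,"wz":0},
    {"claw":0.3,"tx":-0.001,"ty":0.002,"tz":0.045,"wx":0.002,"wy":0,"wz":0},
    {"claw":0.3,"tx":-0.001,"ty":0.002,"tz":0.06,"wx":0.002,"wy":0,"wz":0},
    {"claw":0.3,"tx":-0.001,"ty":0.002,"tz":0.075,"wx":0.002,"wy":0,"wz":0},
    {"claw":0.3,"tx":-0.001,"ty":0.002,"tz":0.09,"wx":0.002,"wy":0,"wz":0},
    {"claw":0.3,"tx":-0.001,"ty":0.002,"tz":0.1,"wx":0.002,"wy":0,"wz":0},
    {"claw":0.3,"tx":-0.001,"ty":0.002,"tz":0.105,"wx":0.002,"wy":0,"wz":0},
    {"claw":0.3,"tx":-0.001,"ty":0.002,"tz":0.108,"wx":0.002,"wy":0,"wz":0},
    {"claw":0.3,"tx":-0.001,"ty":0.002,"tz":0.108,"wx":0.002,"wy":0,"wz":0},
  ],
)

```text
clock: 17.65
position: [0.4492, -0.1266, 0.0764]
orientation: [0.702, 0.713, -0.001, -0.001]
ft_force: [-0.3, -0.7, -2.9]
finger_gap: 0.386
grasp_force: 30.0
```

```bash
python3 - <<'E'
from h import *
p,d,m=grab('wrist'); W=cloud(d,m);save(p,'w8.png')
print('plate top z',np.nanmedian(W[140:147,265:365,2]))
o=r.get_obs();print(o['position'],o['ft_force']);go(.4494,-.1267,.076,.95)
E
```

```text
plate top z 0.04921608571768715
[ 0.44921833 -0.12659827  0.07640014] [ 0.75784543  0.26919594 -2.0700594 ]
q7 0.62 t [-0.     0.001  0.002] w [-0.002  0.    -0.001] rows 0.0
```

Call:
drive_tool(
  deltas=[
    {"claw":0.3,"tx":0,"ty":0,"tz":0.002,"wx":-0.001,"wy":0,"wz":0},
    {"claw":0.3,"tx":0,"ty":0,"tz":0.003,"wx":-0.002,"wy":0,"wz":0},
    {"claw":0.3,"tx":0,"ty":0,"tz":0.004,"wx":-0.002,"wy":0,"wz":0},
    {"claw":0.3,"tx":0,"ty":0,"tz":0.004,"wx":-0.002,"wy":0,"wz":0},
  ],
)

```text
clock: 18.2
position: [0.4493, -0.1266, 0.0759]
orientation: [0.702, 0.713, 0.0, -0.0]
ft_force: [-2.5, 1.1, 6.4]
finger_gap: 0.389
grasp_force: 30.0
```

Call:
drive_tool(
  deltas=[
    {"claw":0.65,"tx":0,"ty":0,"tz":0.003,"wx":0,"wy":0,"wz":0},
    {"claw":0.65,"tx":0,"ty":0,"tz":0.003,"wx":0,"wy":0,"wz":0},
    {"claw":0.65,"tx":0,"ty":0,"tz":0.003,"wx":0,"wy":0,"wz":0},
    {"claw":0.65,"tx":0,"ty":0,"tz":-0.04,"wx":0,"wy":0,"wz":0},
    {"claw":0.65,"tx":0,"ty":0,"tz":-0.16,"wx":0,"wy":0,"wz":0},
    {"claw":0.65,"tx":0,"ty":0,"tz":-0.36,"wx":0,"wy":0,"wz":0},
    {"claw":0.9,"tx":0.1,"ty":0.1,"tz":-0.5,"wx":0,"wy":0,"wz":0},
    {"claw":0.9,"tx":0.28,"ty":0.2,"tz":-0.56,"wx":0,"wy":0,"wz":0.05},
    {"claw":0.9,"tx":0.46,"ty":0.3,"tz":-0.56,"wx":0,"wy":0,"wz":0.1},
    {"claw":0.9,"tx":0.64,"ty":0.4,"tz":-0.56,"wx":0,"wy":0,"wz":0.15},
    {"claw":0.9,"tx":0.82,"ty":0.5,"tz":-0.56,"wx":0,"wy":0,"wz":0.2},
    {"claw":0.9,"tx":1,"ty":0.6,"tz":-0.56,"wx":0,"wy":0,"wz":0.25},
    {"claw":0.9,"tx":1,"ty":0.6,"tz":-0.56,"wx":0,"wy":0,"wz":0.25},
  ],
)

```text
clock: 19.82
position: [0.5959, 0.1306, 0.2152]
orientation: [0.766, 0.643, 0.0, 0.0]
ft_force: [0.3, 0.0, 0.4]
finger_gap: 0.897
grasp_force: 0.0
```

```bash
python3 - <<'E'
from h import *
p,d,m=grab('wrist'); np.savez('/tmp/w8',p=p,d=d,W=cloud(d,m)); save(p,'w8b.png')
o=r.get_obs();print(o['position'],o['q'])
go(.6105,.2942,.2,-15.5);go(.6105,.3142,.036,-15.5)
E
```

```text
[0.59522897 0.12742766 0.21532335] [-0.73755902  0.46720249  0.62986495  1.76130357 -0.3163071   1.01656771
 -0.1671661 ]
q7 -0.17 t [ 0.667 -0.057  0.061] w [0.    0.001 0.119] rows 2.7
q7 -0.17 t [ 0.747 -0.072  0.717] w [0.    0.001 0.119] rows 4.1
```

View pics/w8b.png

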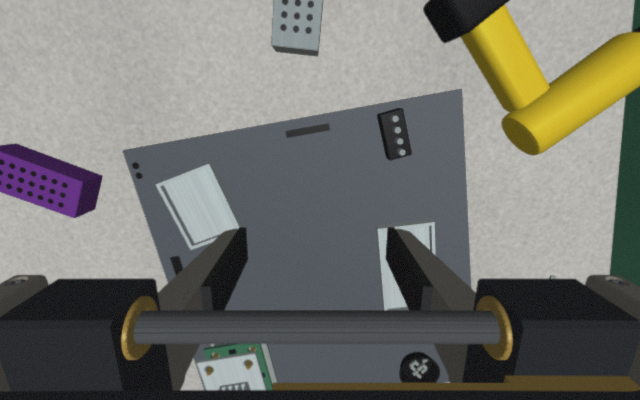

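Wrist view: short tray at (198,207), the stacked plate on the mount near (230,370), bit block at (395,134), and the long supply's lower end at (298,25).

Call:
drive_tool(
  deltas=[
    {"claw":0.9,"tx":0.18,"ty":-0.02,"tz":0.02,"wx":0,"wy":0,"wz":0.06},
    {"claw":0.9,"tx":0.37,"ty":-0.04,"tz":0.06,"wx":0,"wy":0,"wz":0.119},
    {"claw":0.9,"tx":0.56,"ty":-0.055,"tz":0.12,"wx":0,"wy":0,"wz":0.119},
    {"claw":0.9,"tx":0.7,"ty":-0.07,"tz":0.24,"wx":0,"wy":0,"wz":0.119},
    {"claw":0.9,"tx":0.747,"ty":-0.072,"tz":0.36,"wx":0,"wy":0,"wz":0.119},
    {"claw":0.9,"tx":0.747,"ty":-0.072,"tz":0.42,"wx":0,"wy":0,"wz":0.119},
    {"claw":0.9,"tx":0.747,"ty":-0.072,"tz":0.42,"wx":0,"wy":0,"wz":0.119},
  ],
)

```text
clock: 20.75
position: [0.611, 0.3102, 0.1101]
orientation: [0.798, 0.603, -0.001, 0.0]
ft_force: [-0.6, -0.2, 0.4]
finger_gap: 0.899
grasp_force: 0.0
```

```bash
python3 - <<'E'
from h import *
m0=None
Z=np.load('/tmp/w8.npz');p=Z['p'];W=Z['W'];V=p.max(2).astype(int)
k=np.zeros(V.shape,bool);k[155:255,145:248]=1;k&=(V>110)&(W[...,2]>.0)
k=blob(k,5);print('short tray (cloud)',*rect(W,k),np.nanpercentile(W[k][:,2],[10,50,95]))
p,d,m=grab('wrist');W=cloud(d,m);f=blob(W[...,2]>.0285) if 0 else None
k=np.zeros(V.shape,bool);k[:,240:400]=1;k&=(W[...,2]>.029)&(W[...,2]<.039);k=blob(k);v,u=np.nonzero(k)
print('long',*rect(W,k),u.min(),u.max(),v.min(),v.max())
go(.6105,.3142,.036,-15.5)
E
```

```text
short tray (cloud) [0.48211725 0.12257977] (93.17047882080078, 141.76596069335938) -79.03221607208252 [0.00586651 0.0069655  0.01514557]
long [0.61167145 0.3139025 ] (46.07120132446289, 99.95274353027344) -15.691055297851562 284 347 142 267
q7 -0.46 t [ 0.013 -0.009  0.301] w [ 0.001  0.001 -0.008] rows 1.2
```

Call:
drive_tool(
  deltas=[
    {"claw":0.9,"tx":0.013,"ty":-0.006,"tz":0.08,"wx":0,"wy":0,"wz":-0.006},
    {"claw":0.9,"tx":0.013,"ty":-0.006,"tz":0.18,"wx":0,"wy":0,"wz":-0.006},
    {"claw":0.9,"tx":0.013,"ty":-0.006,"tz":0.26,"wx":0,"wy":0,"wz":-0.006},
    {"claw":0.9,"tx":0.013,"ty":-0.006,"tz":0.3,"wx":0,"wy":0,"wz":-0.006},
    {"claw":0.9,"tx":0.013,"ty":-0.006,"tz":0.3,"wx":0,"wy":0,"wz":-0.006},
    {"claw":0.4,"tx":0.013,"ty":-0.006,"tz":0.3,"wx":0,"wy":0,"wz":-0.006},
    {"claw":0.4,"tx":0.013,"ty":-0.006,"tz":0.3,"wx":0,"wy":0,"wz":-0.006},
    {"claw":0.4,"tx":0.013,"ty":-0.006,"tz":0.3,"wx":0,"wy":0,"wz":-0.006},
    {"claw":0.4,"tx":0.013,"ty":-0.006,"tz":0.3,"wx":0,"wy":0,"wz":-0.006},
    {"claw":0.4,"tx":0.013,"ty":-0.006,"tz":0.3,"wx":0,"wy":0,"wz":-0.006},
  ],
)

```text
clock: 22.05
position: [0.6111, 0.3163, 0.0358]
orientation: [0.796, 0.606, 0.001, 0.0]
ft_force: [0.9, -0.2, 1.3]
finger_gap: 0.498
grasp_force: 30.0
```

```bash
python3 - <<'E'
from h import *
o=r.get_obs();print(o['finger_gap'],o['position'],o['ft_force'])
go(.66,-.13,.24,-2.8)
go(.69,.1,.24,-2.8)
E
```

```text
0.4976692187205315 [0.6110506  0.31630608 0.03575881] [ 0.87770183 -0.22100604  1.27014899]
q7 -0.42 t [-1.668  0.665 -0.817] w [ 0.001 -0.001 -0.281] rows 7.9
q7 -0.42 t [-0.749  0.536 -0.817] w [ 0.001 -0.001 -0.281] rows 4.9
```

Call:
drive_tool(
  deltas=[
    {"claw":0.4,"tx":0,"ty":0,"tz":-0.05,"wx":0,"wy":0,"wz":0},
    {"claw":0.4,"tx":0,"ty":0,"tz":-0.2,"wx":0,"wy":0,"wz":0},
    {"claw":0.4,"tx":0,"ty":0,"tz":-0.38,"wx":0,"wy":0,"wz":0},
    {"claw":0.4,"tx":-0.08,"ty":0.04,"tz":-0.55,"wx":0,"wy":0,"wz":-0.05},
    {"claw":0.4,"tx":-0.22,"ty":0.1,"tz":-0.7,"wx":0,"wy":0,"wz":-0.1},
    {"claw":0.4,"tx":-0.38,"ty":0.16,"tz":-0.78,"wx":0,"wy":0,"wz":-0.15},
    {"claw":0.4,"tx":-0.54,"ty":0.22,"tz":-0.82,"wx":0,"wy":0,"wz":-0.2},
    {"claw":0.4,"tx":-0.7,"ty":0.28,"tz":-0.82,"wx":0,"wy":0,"wz":-0.28},
    {"claw":0.4,"tx":-0.87,"ty":0.34,"tz":-0.82,"wx":0,"wy":0,"wz":-0.28},
  ],
)

```text
clock: 23.18
position: [0.6338, 0.0828, 0.2406]
orientation: [0.724, 0.69, -0.0, -0.001]
ft_force: [-0.1, 0.6, -3.8]
finger_gap: 0.5
grasp_force: 30.0
```

```bash
python3 - <<'E'
from h import *
o=r.get_obs();print(o['finger_gap'],o['position'],o['q'])
go(.66,-.13,.24,-2.8)
E
```

```text
0.5004231287502108 [0.63381243 0.08281738 0.24062256] [-0.61979291  0.48919942  0.60690944  1.65841888 -0.30754216  1.09168717
  0.02699994]
q7 0.03 t [-0.845  0.146  0.002] w [-0.001 -0.001  0.   ] rows 3.4
```

Call:
drive_tool(
  deltas=[
    {"claw":0.4,"tx":-0.2,"ty":0.04,"tz":0,"wx":0,"wy":0,"wz":0},
    {"claw":0.4,"tx":-0.4,"ty":0.08,"tz":0,"wx":0,"wy":0,"wz":0},
    {"claw":0.4,"tx":-0.6,"ty":0.12,"tz":0,"wx":0,"wy":0,"wz":0},
    {"claw":0.4,"tx":-0.78,"ty":0.146,"tz":0,"wx":0,"wy":0,"wz":0},
    {"claw":0.4,"tx":-0.845,"ty":0.146,"tz":0,"wx":0,"wy":0,"wz":0},
    {"claw":0.4,"tx":-0.845,"ty":0.146,"tz":0,"wx":0,"wy":0,"wz":0},
    {"claw":0.4,"tx":-0.845,"ty":0.146,"tz":0,"wx":0,"wy":0,"wz":0},
  ],
)

```text
clock: 24.05
position: [0.6606, -0.1262, 0.2401]
orientation: [0.723, 0.69, 0.0, -0.001]
ft_force: [0.6, 0.5, -3.1]
finger_gap: 0.499
grasp_force: 30.0
```

```bash
python3 - <<'E'
from h import *
p,d,m=grab('wrist'); W=cloud(d,m);np.savez('/tmp/w9',p=p,d=d,W=W); save(p,'w9.png')
o=r.get_obs();print(o['position'],o['orientation'])
V=p.max(2).astype(int)
E
```

```text
[ 0.66077937 -0.12600796  0.24012763] [ 7.23258920e-01  6.90576457e-01  4.23558440e-04 -7.15348520e-04]
```

View pics/w9.png

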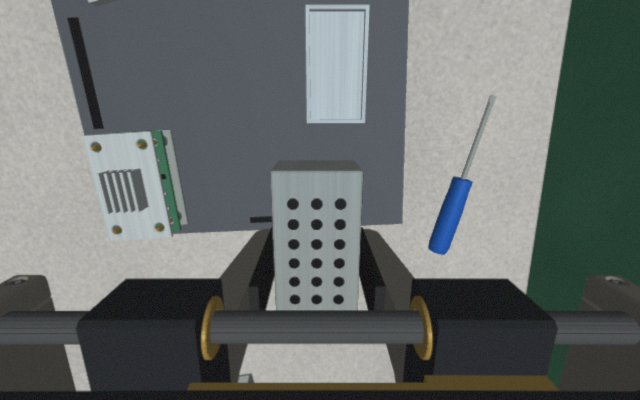

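Wrist view: long tray at (306–369, 6–123), held supply top at (272–362, 167–310), and the stack on the mount with all four pins through at (95–160, 140–232).

```bash
python3 - <<'E'
from h import *
Z=np.load('/tmp/w9.npz');p=Z['p'];W=Z['W'];m=vision.camera_model('wrist');V=p.max(2).astype(int)
k=np.zeros(V.shape,bool);k[1:130,296:378]=1;k&=(V>120);k=blob(k,5)
for z in(.015,.003):print('long tray',z,*rect(plane(m,z),k))
k=np.zeros(V.shape,bool);k[150:300,265:368]=1;k&=(W[...,2]>.2)&(V>80);k=blob(k,5);gz=np.nanmedian(W[180:280,290:345,2])
P=plane(m,gz);t=k&(abs(W[...,2]-gz)<.004)
pts=P[t];print('held top z',gz,'x at rows',[ (v,np.round(P[v,np.nonzero(t[v])[0][[0,-1]],0],4).tolist()) for v in(185,220)],'front y',np.round(np.nanpercentile(pts[:,1],99.5),4))
h=np.zeros(V.shape,bool);h[195:270,280:352]=1;h&=V<60
n,l,s,c=cv2.connectedComponentsWithStats(h.astype(np.uint8));cs=[P[int(round(y)),int(round(x)),:2] for (x,y),a in zip(c[1:],s[1:,4]) if a>30];print(np.round(cs,4).tolist())
W2=W[125:250,80:190];kk=W2[...,2];print('stack plate z',np.nanmedian(W[200:230,120:150,2]),np.nanmedian(W[145:165,105:130,2]))
E
```

```text
long tray 0.015 [ 0.68831494 -0.00459201] (69.21240997314453, 122.90154266357422) -2.4728851318359375
long tray 0.003 [ 0.68907465 -0.00312582] (71.4378433227539, 126.85360717773438) -2.4727783203125
held top z 0.23809907855711376 x at rows [(185, [0.6404, 0.6855]), (220, [0.6393, 0.6843])] front y -0.078
[[0.6501, -0.0953], [0.6622, -0.0958], [0.6743, -0.0964], [0.6499, -0.106], [0.6617, -0.1065], [0.674, -0.1071], [0.6492, -0.1171], [0.6612, -0.1177], [0.6732, -0.1182], [0.649, -0.1281], [0.6607, -0.1286], [0.6729, -0.1292]]
stack plate z 0.049267393879112484 0.0488970433964113
```

```bash
python3 - <<'E'
from h import *
go(.6884,-.0026,.24,-2.5);go(.6884,-.0026,.05,-2.5)
E
```

```text
q7 0.37 t [0.498 0.088 0.001] w [-0.001 -0.002 -0.003] rows 2.0
q7 0.37 t [0.497 0.088 0.761] w [-0.001 -0.002 -0.003] rows 3.7
```

Call:
drive_tool(
  deltas=[
    {"claw":0.4,"tx":0.15,"ty":0.03,"tz":0,"wx":0,"wy":0,"wz":0},
    {"claw":0.4,"tx":0.33,"ty":0.06,"tz":0.06,"wx":0,"wy":0,"wz":0},
    {"claw":0.4,"tx":0.46,"ty":0.08,"tz":0.2,"wx":0,"wy":0,"wz":0},
    {"claw":0.4,"tx":0.498,"ty":0.088,"tz":0.36,"wx":0,"wy":0,"wz":0},
    {"claw":0.4,"tx":0.498,"ty":0.088,"tz":0.5,"wx":0,"wy":0,"wz":0},
    {"claw":0.4,"tx":0.498,"ty":0.088,"tz":0.62,"wx":0,"wy":0,"wz":0},
    {"claw":0.4,"tx":0.498,"ty":0.088,"tz":0.68,"wx":0,"wy":0,"wz":0},
    {"claw":0.4,"tx":0.498,"ty":0.088,"tz":0.71,"wx":0,"wy":0,"wz":0},
    {"claw":0.4,"tx":0.498,"ty":0.088,"tz":0.71,"wx":0,"wy":0,"wz":0},
  ],
)

```text
clock: 25.22
position: [0.689, -0.0052, 0.0632]
orientation: [0.724, 0.69, 0.0, 0.0]
ft_force: [-0.5, 0.6, -2.8]
finger_gap: 0.501
grasp_force: 30.0
```

```bash
python3 - <<'E'
from h import *
o=r.get_obs();print(o['position'],o['ft_force'])
p,d,m=grab('wrist');save(p,'w10.png')
go(.6884,-.0026,.044,-2.5)
E
```

```text
[ 0.68898071 -0.00523376  0.06324025] [-0.49500525  0.61518848 -2.81310797]
q7 0.27 t [ 0.011 -0.005  0.079] w [ 0.002 -0.    -0.007] rows 0.3
```

View pics/w10.png

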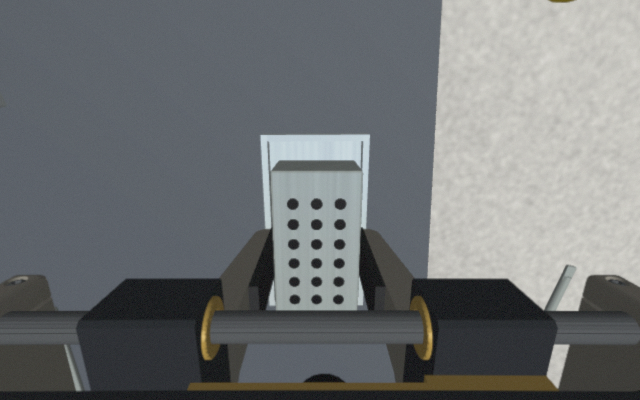

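The supply hangs centred over the tray (tray at 262–369, box at 272–361). Lowering it with the small y correction.

Call:
drive_tool(
  deltas=[
    {"claw":0.4,"tx":0.011,"ty":-0.004,"tz":0.02,"wx":0,"wy":0,"wz":-0.005},
    {"claw":0.4,"tx":0.011,"ty":-0.004,"tz":0.04,"wx":0,"wy":0,"wz":-0.005},
    {"claw":0.4,"tx":0.011,"ty":-0.004,"tz":0.06,"wx":0,"wy":0,"wz":-0.005},
    {"claw":0.4,"tx":0.011,"ty":-0.004,"tz":0.073,"wx":0,"wy":0,"wz":-0.005},
    {"claw":0.4,"tx":0.011,"ty":-0.004,"tz":0.078,"wx":0,"wy":0,"wz":-0.005},
    {"claw":0.4,"tx":0.011,"ty":-0.004,"tz":0.08,"wx":0,"wy":0,"wz":-0.005},
    {"claw":0.4,"tx":0.011,"ty":-0.004,"tz":0.082,"wx":0,"wy":0,"wz":-0.005},
    {"claw":0.4,"tx":0.011,"ty":-0.004,"tz":0.082,"wx":0,"wy":0,"wz":-0.005},
  ],
)

```text
clock: 26.28
position: [0.6878, -0.0029, 0.0428]
orientation: [0.723, 0.691, 0.0, 0.0]
ft_force: [-1.4, -0.6, -0.4]
finger_gap: 0.497
grasp_force: 30.0
```

Call:
drive_tool(
  deltas=[
    {"claw":0.4,"tx":0,"ty":0,"tz":0.002,"wx":0,"wy":0,"wz":0},
    {"claw":0.4,"tx":0,"ty":0,"tz":0.002,"wx":0,"wy":0,"wz":0},
  ],
)

```text
clock: 26.52
position: [0.6878, -0.0029, 0.0428]
orientation: [0.723, 0.691, 0.0, -0.0]
ft_force: [-4.1, 0.1, 5.3]
finger_gap: 0.5
grasp_force: 30.0
```

Call:
drive_tool(
  deltas=[
    {"claw":0.75,"tx":0,"ty":0,"tz":0.001,"wx":0,"wy":0,"wz":0},
    {"claw":0.75,"tx":0,"ty":0,"tz":0.001,"wx":0,"wy":0,"wz":0},
    {"claw":0.75,"tx":0,"ty":0,"tz":0.001,"wx":0,"wy":0,"wz":0},
    {"claw":0.75,"tx":0,"ty":0,"tz":-0.04,"wx":0,"wy":0,"wz":0},
    {"claw":0.75,"tx":0,"ty":0,"tz":-0.16,"wx":0,"wy":0,"wz":0},
    {"claw":0.75,"tx":0,"ty":0,"tz":-0.36,"wx":0,"wy":0,"wz":0},
    {"claw":0.9,"tx":-0.1,"ty":-0.08,"tz":-0.55,"wx":0,"wy":0,"wz":0},
    {"claw":0.9,"tx":-0.25,"ty":-0.2,"tz":-0.66,"wx":0,"wy":0,"wz":-0.03},
    {"claw":0.9,"tx":-0.4,"ty":-0.32,"tz":-0.66,"wx":0,"wy":0,"wz":-0.07},
    {"claw":0.9,"tx":-0.55,"ty":-0.44,"tz":-0.66,"wx":0,"wy":0,"wz":-0.07},
    {"claw":0.9,"tx":-0.7,"ty":-0.56,"tz":-0.66,"wx":0,"wy":0,"wz":-0.07},
    {"claw":0.9,"tx":-0.85,"ty":-0.68,"tz":-0.66,"wx":0,"wy":0,"wz":-0.07},
    {"claw":0.9,"tx":-1,"ty":-0.8,"tz":-0.66,"wx":0,"wy":0,"wz":-0.07},
  ],
)

```text
clock: 28.15
position: [0.4757, -0.2447, 0.2077]
orientation: [0.704, 0.71, 0.001, 0.001]
ft_force: [1.3, -0.5, -0.7]
finger_gap: 0.896
grasp_force: 0.0
```

```bash
python3 - <<'E'
from h import *
o=r.get_obs();print(o['position'],o['q'])
go(.4172,-.36,.11,.7)
E
```

```text
[ 0.47570345 -0.2446822   0.20774045] [-0.14160965  0.34910524  0.68225557  1.94895957 -0.2725154   0.93378622
  0.68399598]
q7 0.68 t [-0.459 -0.239  0.391] w [ 0.002  0.    -0.004] rows 2.6
```

Call:
drive_tool(
  deltas=[
    {"claw":0.9,"tx":-0.18,"ty":-0.09,"tz":0.04,"wx":0,"wy":0,"wz":0},
    {"claw":0.9,"tx":-0.36,"ty":-0.18,"tz":0.12,"wx":0,"wy":0,"wz":0},
    {"claw":0.9,"tx":-0.459,"ty":-0.239,"tz":0.24,"wx":0,"wy":0,"wz":0},
    {"claw":0.9,"tx":-0.459,"ty":-0.239,"tz":0.35,"wx":0,"wy":0,"wz":0},
    {"claw":0.9,"tx":-0.459,"ty":-0.239,"tz":0.391,"wx":0,"wy":0,"wz":0},
    {"claw":0.9,"tx":-0.459,"ty":-0.239,"tz":0.391,"wx":0,"wy":0,"wz":0},
    {"claw":0.9,"tx":-0.459,"ty":-0.239,"tz":0.391,"wx":0,"wy":0,"wz":0},
  ],
)

```text
clock: 29.02
position: [0.4189, -0.3589, 0.1102]
orientation: [0.703, 0.711, 0.0, 0.001]
ft_force: [-0.3, 0.6, -0.6]
finger_gap: 0.9
grasp_force: 0.0
```

```bash
python3 - <<'E'
from h import *
p,d,m=grab('wrist');W=cloud(d,m)
k=np.zeros(d.shape,bool);k[:,230:410]=1;k&=(W[...,2]>.029)&(W[...,2]<.039);k=blob(k);v,u=np.nonzero(k)
c,s,a=rect(W,k);print('short',c,s,a,u.min(),u.max(),v.min(),v.max())
print(r.get_obs()['position']);go(c[0],c[1],.036,a)
E
```

```text
short [ 0.41731604 -0.35168411] (46.01242446899414, 66.13483428955078) 0.8735918998718262 283 344 160 244
[ 0.41889344 -0.35883307  0.11022918]
q7 1.05 t [ 0.029 -0.007  0.297] w [ 0.002  0.001 -0.006] rows 1.2
```

Call:
drive_tool(
  deltas=[
    {"claw":0.9,"tx":0.029,"ty":-0.007,"tz":0.08,"wx":0,"wy":0,"wz":-0.005},
    {"claw":0.9,"tx":0.029,"ty":-0.007,"tz":0.18,"wx":0,"wy":0,"wz":-0.005},
    {"claw":0.9,"tx":0.029,"ty":-0.007,"tz":0.26,"wx":0,"wy":0,"wz":-0.005},
    {"claw":0.9,"tx":0.029,"ty":-0.007,"tz":0.297,"wx":0,"wy":0,"wz":-0.005},
    {"claw":0.9,"tx":0.029,"ty":-0.007,"tz":0.297,"wx":0,"wy":0,"wz":-0.005},
    {"claw":0.4,"tx":0.029,"ty":-0.007,"tz":0.297,"wx":0,"wy":0,"wz":-0.005},
    {"claw":0.4,"tx":0.029,"ty":-0.007,"tz":0.297,"wx":0,"wy":0,"wz":-0.005},
    {"claw":0.4,"tx":0.029,"ty":-0.007,"tz":0.297,"wx":0,"wy":0,"wz":-0.005},
    {"claw":0.4,"tx":0.029,"ty":-0.007,"tz":0.297,"wx":0,"wy":0,"wz":-0.005},
    {"claw":0.4,"tx":0.029,"ty":-0.007,"tz":0.297,"wx":0,"wy":0,"wz":-0.005},
  ],
)

```text
clock: 30.32
position: [0.4164, -0.3516, 0.0351]
orientation: [0.702, 0.712, 0.0, 0.0]
ft_force: [0.4, -0.3, 2.3]
finger_gap: 0.495
grasp_force: 30.0
```

```bash
python3 - <<'E'
from h import *
o=r.get_obs();print(o['finger_gap'],o['position'],o['q'])
go(.475,-.01,.23,11)
E
```

```text
0.4953646371966055 [ 0.41644687 -0.35159093  0.03510736] [ 0.23132264  0.63903902  0.5241524   2.01033529 -0.53326519  0.62818665
  1.12450441]
q7 1.12 t [ 1.363  0.253 -0.78 ] w [ 0.001  0.    -0.227] rows 6.4
```

Call:
drive_tool(
  deltas=[
    {"claw":0.4,"tx":0,"ty":0,"tz":-0.05,"wx":0,"wy":0,"wz":0},
    {"claw":0.4,"tx":0,"ty":0,"tz":-0.2,"wx":0,"wy":0,"wz":0},
    {"claw":0.4,"tx":0,"ty":0.03,"tz":-0.38,"wx":0,"wy":0,"wz":0},
    {"claw":0.4,"tx":0.05,"ty":0.08,"tz":-0.56,"wx":0,"wy":0,"wz":0},
    {"claw":0.4,"tx":0.15,"ty":0.12,"tz":-0.72,"wx":0,"wy":0,"wz":0},
    {"claw":0.4,"tx":0.32,"ty":0.16,"tz":-0.78,"wx":0,"wy":0,"wz":-0.05},
    {"claw":0.4,"tx":0.5,"ty":0.2,"tz":-0.78,"wx":0,"wy":0,"wz":-0.1},
    {"claw":0.4,"tx":0.68,"ty":0.25,"tz":-0.78,"wx":0,"wy":0,"wz":-0.15},
    {"claw":0.4,"tx":0.86,"ty":0.25,"tz":-0.78,"wx":0,"wy":0,"wz":-0.2},
    {"claw":0.4,"tx":0.95,"ty":0.253,"tz":-0.78,"wx":0,"wy":0,"wz":-0.227},
  ],
)

```text
clock: 31.58
position: [0.4756, -0.1108, 0.2299]
orientation: [0.635, 0.773, 0.0, -0.001]
ft_force: [0.2, -0.1, -3.1]
finger_gap: 0.5
grasp_force: 30.0
```

```bash
python3 - <<'E'
from h import *
o=r.get_obs();print(o['finger_gap'],o['position'],o['q'])
go(.475,-.01,.23,11)
E
```

```text
0.5002330649354244 [ 0.4755599  -0.11081935  0.22985946] [-0.39237175  0.21686477  0.63692433  2.02852551 -0.15943628  0.94484291
  0.52231921]
q7 0.52 t [ 0.396  0.076 -0.   ] w [-0.001 -0.001  0.004] rows 1.6
```

Call:
drive_tool(
  deltas=[
    {"claw":0.4,"tx":0.18,"ty":0.03,"tz":0,"wx":0,"wy":0,"wz":0},
    {"claw":0.4,"tx":0.34,"ty":0.06,"tz":0,"wx":0,"wy":0,"wz":0},
    {"claw":0.4,"tx":0.396,"ty":0.076,"tz":0,"wx":0,"wy":0,"wz":0},
    {"claw":0.4,"tx":0.396,"ty":0.076,"tz":0,"wx":0,"wy":0,"wz":0},
    {"claw":0.4,"tx":0.396,"ty":0.076,"tz":0,"wx":0,"wy":0,"wz":0},
  ],
)

```text
clock: 32.2
position: [0.476, -0.0143, 0.2299]
orientation: [0.637, 0.771, -0.0, 0.0]
ft_force: [-0.3, -0.5, -2.5]
finger_gap: 0.499
grasp_force: 30.0
```

```bash
python3 - <<'E'
from h import *
p,d,m=grab('wrist');W=cloud(d,m);np.savez('/tmp/w11',p=p,d=d,W=W);save(p,'w11.png')
V=p.max(2).astype(int);k=np.zeros(V.shape,bool);k[:150]=1;k[:,:200]=0;k[:,440:]=0;k&=(V>120)&(W[...,2]>.004)&(W[...,2]<.02);k=blob(k,5)
v,u=np.nonzero(k);print(u.min(),u.max(),v.min(),v.max());c,s,a=rect(plane(m,.015),k);print('tray',c,s,a)
o=r.get_obs();print(o['position'],o['orientation']);t=(W[...,2]>.2)&(V>80);t[:,:265]=0;t[:,370:]=0
gz=np.nanmedian(W[200:270,290:345,2]);P=plane(m,gz);t=blob(t&(abs(W[...,2]-gz)<.004),5);R=Ro.from_quat(o['orientation']);q=R.inv().apply(P[t]-o['position'])
print('held z',gz,'tool-frame front x',np.percentile(q[:,0],99.5),'y lo/hi',np.percentile(q[:,1],[1,99]))
E
```

```text
287 352 6 95
tray [0.45425952 0.1188669 ] (67.93575286865234, 87.2069320678711) 10.863311767578125
[ 0.47599367 -0.0142694   0.22989536] [ 6.37389098e-01  7.70542027e-01 -2.35962608e-04  2.58338101e-04]
held z 0.22858353711072374 tool-frame front x 0.03350570247735719 y lo/hi [-0.02205837  0.02251519]
```

View pics/w11.png

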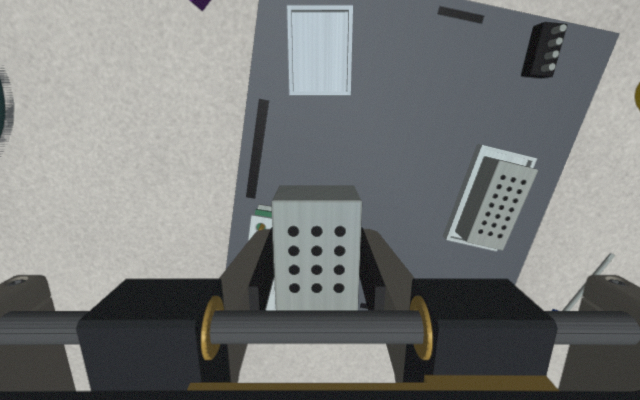

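Wrist view: short tray at (287–352, 6–95), held supply at (272–362, 190–310); the long supply sits inside its tray near (495,200).

```bash
python3 - <<'E'
from h import *
go(.4543,.1185,.055,10.9)
E
```

```text
q7 0.28 t [0.538 0.014 0.699] w [-0.     0.001 -0.002] rows 3.5
```

Call:
drive_tool(
  deltas=[
    {"claw":0.4,"tx":0.15,"ty":0,"tz":0,"wx":0,"wy":0,"wz":0},
    {"claw":0.4,"tx":0.33,"ty":0.01,"tz":0.05,"wx":0,"wy":0,"wz":0},
    {"claw":0.4,"tx":0.48,"ty":0.014,"tz":0.18,"wx":0,"wy":0,"wz":0},
    {"claw":0.4,"tx":0.538,"ty":0.014,"tz":0.34,"wx":0,"wy":0,"wz":0},
    {"claw":0.4,"tx":0.538,"ty":0.014,"tz":0.48,"wx":0,"wy":0,"wz":0},
    {"claw":0.4,"tx":0.538,"ty":0.014,"tz":0.6,"wx":0,"wy":0,"wz":0},
    {"claw":0.4,"tx":0.538,"ty":0.014,"tz":0.65,"wx":0,"wy":0,"wz":0},
    {"claw":0.4,"tx":0.538,"ty":0.014,"tz":0.66,"wx":0,"wy":0,"wz":0},
    {"claw":0.4,"tx":0.538,"ty":0.014,"tz":0.66,"wx":0,"wy":0,"wz":0},
  ],
)

```text
clock: 33.38
position: [0.4547, 0.1201, 0.0656]
orientation: [0.637, 0.771, 0.001, 0.0]
ft_force: [-0.2, 1.0, -2.8]
finger_gap: 0.5
grasp_force: 30.0
```

```bash
python3 - <<'E'
from h import *
o=r.get_obs();print(o['position'],o['ft_force'])
go(.4543,.1185,.0423,10.9)
E
```

```text
[0.45469055 0.12014032 0.0656173 ] [-0.18214146  1.0133782  -2.75024654]
q7 0.16 t [-0.006 -0.003  0.093] w [ 0.002 -0.     0.001] rows 0.4
```

Call:
drive_tool(
  deltas=[
    {"claw":0.4,"tx":-0.006,"ty":-0.003,"tz":0.02,"wx":0,"wy":0,"wz":0},
    {"claw":0.4,"tx":-0.006,"ty":-0.003,"tz":0.04,"wx":0,"wy":0,"wz":0},
    {"claw":0.4,"tx":-0.006,"ty":-0.003,"tz":0.06,"wx":0,"wy":0,"wz":0},
    {"claw":0.4,"tx":-0.006,"ty":-0.003,"tz":0.078,"wx":0,"wy":0,"wz":0},
    {"claw":0.4,"tx":-0.006,"ty":-0.003,"tz":0.086,"wx":0,"wy":0,"wz":0},
    {"claw":0.4,"tx":-0.006,"ty":-0.003,"tz":0.09,"wx":0,"wy":0,"wz":0},
    {"claw":0.4,"tx":-0.006,"ty":-0.003,"tz":0.092,"wx":0,"wy":0,"wz":0},
    {"claw":0.4,"tx":-0.006,"ty":-0.003,"tz":0.092,"wx":0,"wy":0,"wz":0},
  ],
)

```text
clock: 34.38
position: [0.4534, 0.1187, 0.0421]
orientation: [0.636, 0.771, 0.0, -0.0]
ft_force: [-1.1, -0.4, 1.9]
finger_gap: 0.499
grasp_force: 30.0
```

Call:
drive_tool(
  deltas=[
    {"claw":0.4,"tx":0,"ty":0,"tz":0.002,"wx":0,"wy":0,"wz":0},
    {"claw":0.4,"tx":0,"ty":0,"tz":0.002,"wx":0,"wy":0,"wz":0},
  ],
)

```text
clock: 34.62
position: [0.4534, 0.1187, 0.0421]
orientation: [0.636, 0.771, 0.0, -0.0]
ft_force: [-3.6, -1.8, 8.9]
finger_gap: 0.498
grasp_force: 30.0
```

Call:
drive_tool(
  deltas=[
    {"claw":0.75,"tx":0,"ty":0,"tz":0,"wx":0,"wy":0,"wz":0},
    {"claw":0.75,"tx":0,"ty":0,"tz":0,"wx":0,"wy":0,"wz":0},
    {"claw":0.75,"tx":0,"ty":0,"tz":0,"wx":0,"wy":0,"wz":0},
    {"claw":0.75,"tx":0,"ty":0,"tz":-0.04,"wx":0,"wy":0,"wz":0},
    {"claw":0.75,"tx":0,"ty":0,"tz":-0.16,"wx":0,"wy":0,"wz":0},
    {"claw":0.75,"tx":0,"ty":0,"tz":-0.36,"wx":0,"wy":0,"wz":0},
    {"claw":0.75,"tx":-0.1,"ty":0.05,"tz":-0.56,"wx":0,"wy":0,"wz":0},
    {"claw":0.75,"tx":-0.25,"ty":0.1,"tz":-0.76,"wx":0,"wy":0,"wz":0},
    {"claw":0.75,"tx":-0.43,"ty":0.2,"tz":-0.9,"wx":0,"wy":0,"wz":0},
    {"claw":0.75,"tx":-0.6,"ty":0.3,"tz":-0.95,"wx":0,"wy":0,"wz":0},
    {"claw":0.75,"tx":-0.78,"ty":0.35,"tz":-0.95,"wx":0,"wy":0,"wz":0},
    {"claw":0.75,"tx":-0.95,"ty":0.4,"tz":-0.95,"wx":0,"wy":0,"wz":0},
    {"claw":0.75,"tx":-0.95,"ty":0.4,"tz":-0.95,"wx":0,"wy":0,"wz":0},
  ],
)

```text
clock: 36.25
position: [0.5969, -0.0996, 0.2794]
orientation: [0.639, 0.77, -0.001, 0.001]
ft_force: [-0.1, 0.6, -0.7]
finger_gap: 0.754
grasp_force: 0.0
```

```bash
python3 - <<'E'
from h import *
o=r.get_obs();print(o['clock'],o['position'])
p,d,m=grab('wrist');save(p,'w12.png');W=cloud(d,m)
k=(W[...,2]>.035)&(W[...,2]<.047)&(W[...,0]>.3)&(W[...,0]<.8)&(W[...,1]>-.09)&(W[...,1]<.2)
n,l,s,c=cv2.connectedComponentsWithStats(cv2.morphologyEx(k.astype(np.uint8),cv2.MORPH_OPEN,np.ones((3,3))))
for i in range(1,n):
    if s[i,4]>300: print(np.round(c[i]),*rect(W,l==i),np.nanpercentile(W[l==i][:,2],[10,50,90]))
E
```

```text
36.25 [ 0.59693604 -0.09956709  0.27935961]
[405. 107.] [ 0.68767169 -0.00513165] (46.57232666015625, 99.66333770751953) -2.5291671752929688 [0.03970127 0.04078861 0.04187224]
```

View pics/w12.png

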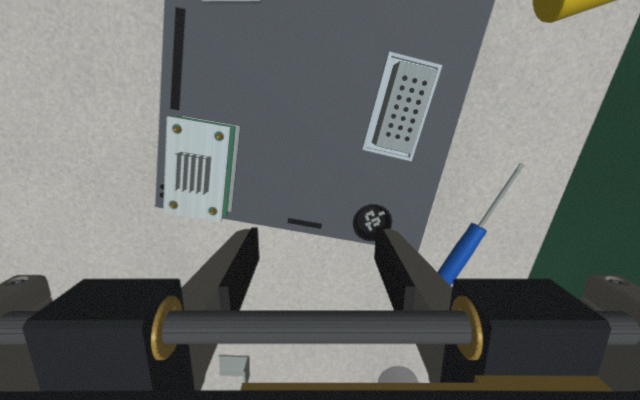

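Stack, long supply (top at 41 mm, centred) and dish look right. I'll check the short supply, the stack and the fixed items from the top camera by numbers.

```bash
python3 - <<'E'
from h import *
p,d,m=grab('top');W=cloud(d,m);W0=np.load('/tmp/top.npz')['W']
for n,(x,y,h) in dict(short=(.4543,.1189,.034),stack=(.45,-.126,.035)).items():
    k=(abs(W[...,0]-x)<.07)&(abs(W[...,1]-y)<.08)&(W[...,2]>h)
    if k.sum()>20: k=blob(k);print(n,*rect(W,k),np.nanpercentile(W[k][:,2],[10,50,90]))
p0=np.load('/tmp/top.npz')['p']
for n,b in dict(dish=[396,126,432,160],bit=[282,130,318,161]).items():
    for q in(p0,p):
        s=q[b[1]:b[3],b[0]:b[2]].max(2)<75;v,u=np.nonzero(s);print(n,u.mean().round(2),v.mean().round(2),s.sum())
E
```

```text
short [0.45233728 0.11929935] (46.429874420166016, 65.72966766357422) 11.939372062683105 [0.03676309 0.0406793  0.04428936]
stack [ 0.44993567 -0.07870474] (65.56043243408203, 139.88128662109375) 89.73590087890625 [0.66774124 0.68867398 0.71455583]
dish 19.57 18.29 300
dish 19.58 16.12 1064
bit 18.57 13.82 191
bit 18.41 14.15 161
```

```bash
python3 -c "
from h import *
print(ticket.close_job())"
```

```text
the job is handed in; nothing more can be done
None
```

The job is handed in at about 36 s: the board and heat plate are seated on the pins in that order, both supplies lie flat in their trays, and the arm never went near the dish or bit block, though the arm blocked the final top-camera check of the dish.

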